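# Sort the Easter stock into its display trays

### The job

Tidy the Easter sweets into their display trays: the two large tin eggs go in the green tray, the two small foil eggs in the dark wooden tray and the chocolate hare in the blue tray, one thing to a bay, standing upright (foil eggs lying on their flat side) on the tray's floor. Set each down gently, do not drop it, and leave the glass and the pink coffee dripper where they are.

Things in the scene. Friction and masses are not known exactly. Their poses are not given: they have to be found in the camera images.
- mint_tin_egg: large tin egg, mint green with a pink bow on top, upright on its flat end, 57x60 mm, 91 high with the bow; solid part 68 high, about 49 across (x -24 to 24, y -23 to 26 mm), widest around z = 35 mm; 0.06 kg. Origin: under its centre at the bottom, z up.
- rose_tin_egg: large tin egg, rose pink with a yellow bow on top, upright on its flat end, 71x59 mm, 95 high with the bow; solid part 72 high, about 51 across (x -20 to 31, so its middle is at x = +5; y -25 to 25 mm), widest around z = 35 mm; 0.06 kg. Origin: at the bottom, z up.
- gold_foil_egg: small egg in gold foil lying on its flat side, 42 long (x) x 33 wide (y) x 32 high; 0.03 kg. Origin: centre of its underside, z up.
- pink_foil_egg: small egg in dark pink (magenta) foil lying on its flat side, 42 long (x) x 33 wide (y) x 32 high; 0.03 kg. Origin: centre of its underside, z up.
- hare: small sitting white chocolate hare with a violet bow, 49x54 mm, 82 high; solid body x -15 to 18, y -20 to 19 mm up to z = 42, head x -16 to 11, y -12 to 12 up to z = 57, ears x -14 to 2 spread along y to +-27 from z = 49 to 74; 0.12 kg. Faces -x. Origin: under it at the bottom, z up.
- green_tray: open display tray of green painted wood, 106 deep (its x) x 171 long (its y) x 26 high, fixed. Walls 5 mm; a 5 mm divider at y = 0, top at z = 24, makes two bays, each 96 (x) x 78 (y) inside, centred at tray x = 0, y = +43 and -43 mm. Inner floor at z = 8 mm. Blank brass label frame on the front (-x) wall. Origin: centre of its underside on the table, z up.
- wooden_tray: open display tray of plain dark brown wood, 106 deep (its x) x 171 long (its y) x 26 high, fixed. Walls 5 mm; a 5 mm divider at y = 0, top at z = 24, makes two bays, each 96 (x) x 78 (y) inside, centred at tray x = 0, y = +43 and -43 mm. Inner floor at z = 8 mm. Blank brass label frame on the front (-x) wall. Origin: centre of its underside on the table, z up.
- blue_tray: open display tray of blue painted wood, 106 deep (its x) x 171 long (its y) x 26 high, fixed. Walls 5 mm; a 5 mm divider at y = 0, top at z = 24, makes two bays, each 96 (x) x 78 (y) inside, centred at tray x = 0, y = +43 and -43 mm. Inner floor at z = 8 mm. Blank brass label frame on the front (-x) wall. Origin: centre of its underside on the table, z up.
- glass: bystander: empty clear tall drinking glass, 69 across, 144 high, loose, standing behind the trays. Origin: centre of its underside.
- dripper_pink: bystander: pink fluted ceramic coffee dripper, 119 across, 85 high, loose, standing to the right of the work. Origin: centre of its underside.
Mind the look-alikes: they are no part of the job. What is shaped like the rose_tin_egg but orange or turquoise is not meant.

How it is judged:
By the outcome, as a careful person would: the job done as asked, in the order asked, and still so for the second after the job is handed in, with the robot touching nothing.
It also fails if it takes over 128 s, if anything falls off the work surface, if the arm or the gripper's body presses on something with over 40 N, if the wrist force passes 120 N, or if a joint passes its speed limit or range.

### The arm

A 6-joint arm with a two-finger parallel gripper is mounted at the origin on a cart in front of the work surface, level with it; the furniture and walls round the work are solid. World frame = base frame: x ahead of the robot, y to its left, z up, the work surface at z = 0. Lengths are in m, angles in degrees, forces in N, time in s.
With the tool pointing down it reaches from about 0.3 to 0.75 m from the base axis. Payload 8.5 kg.
Tool frame: the origin (TCP) lies at the very end of the fingers, on their centre line; the grasp point (between the pads) lies 19 mm behind it; z points along the fingers, y is the line along which they close (so a half turn about z gives the same grasp; the last joint's range is limited). The gripper opens to 85 mm and grips with 20 to 120 N. Pads are 22 mm wide; open, the fingers measure 114 mm over their backs; the gripper's body (76 mm by 85 mm) begins 54 mm behind the grasp point. The pads swing forward as they close: fully open they stand 13 mm farther back than shut.
Start: joints at [-86.878, 21.807, 74.336, -0, 83.858, -12.336], TCP at [0.147, -0.53, 0.231] pointing down, gripper open.
Joint ranges: [-178.18, 178.18], [-50.72, 133.34], [12.68, 142.11], [-81.47, 261.47], [9.98, 163.14], [-165.26, 165.26]. Speed limits (degrees/s): [136.94, 136.94, 180, 180, 180, 180].

### API

Orientations are given as a 3x3 rotation matrix whose columns are the frame's x, y, z axes.
In Python, from rig import env, imaging gives the robot as it stands. The module is installed in compiled form; this text tells all that it offers.
- The arm moves only by the tool arm_command, never from a script. Its arguments are lists of equal length, an entry for each row: "turn": the turn, a rotation vector about the tool's x, y, z in units of 5 degrees (1.0 is 5 degrees), a list of three; "xyz": the shift along the tool's x, y, z in units of 50 mm (1.0 is 50 mm), a list of three; "claw": the finger opening in mm, from 0 to 85.4. A call has 1 to 12 rows; each row shifts and turns the commanded pose from where the row before left it, along the tool's axes as they then stand; what a row does not reach is not made up. A row lasts 1/10 s, in which the tool goes at most 50 mm and 8.59 degrees, less where a joint would pass 70% of its speed; a pose out of reach is approached as far as the arm can. A call is refused whole if a number of a shift passes 1 or a number of a turn 1, either way. A call with a gripper value outside its range is refused whole. The fingers move at their own pace and stop on an object; "squeeze" is the grip in N (left out, the last holds). Time passes only in rows, so rows that do not move let the fingers close. It gives the time, the measured TCP pose, the force, the opening and the grip force at its end, in the units of the state.
- env.observe(): the state, without advancing time (a new reading comes with each control period).
- imaging.get_image(name): name is "scene" or "top"; returns (picture, depth): 400x640x3 uint8, blue, green, red; 400x640 float32, m along the optical axis (not along the pixel's ray), 0 where there is no reading.
- imaging.camera_info(name): a dict with "camera_matrix" (3x3 intrinsics, pixels), "rvec" (rotation vector, rad) and "tvec" (3), from world to camera coordinates, as OpenCV has them. Camera axes: x right, y down, z forward; pixel columns grow to the right and rows downward; lengths in m; the calibration is good to about 2 mm. A picture is of the moment at which its call begins. camera_info takes no time and is no camera call.
- env.close_job(): hands the job in; it is judged then, once.
The state is a dict: "time_s": time; "q": joint angles; "qvel": joint speeds; "joint_efforts": joint torques, N m; "position": TCP position; "tool_rot": TCP orientation; "ft_force": force on the tool from outside, world axes, zero at the start; "wrist_torque": the same for the moment, N m; "grip_width": finger opening in m; "gripper_force": force on a finger pad.
Only numpy, scipy, OpenCV 4.12 (cv2) and the standard library are available. Lean on these libraries where they do the work, as an engineer would, in place of code of your own. Each camera call takes 0.05 s, during which the arm holds its last target. There are 200 camera calls.

## Working session

There is one attempt and no reset: what is moved stays moved. The work goes in short steps, Python scripts to look and compute and a tool call to move; the robot and the scene stay as the last step left them, time stands still between calls to the robot, and variables do not carry over. Pictures are saved under pics/ and viewed, at most 14 in all, crops included, and the job is handed in when it is done.

Besides the shell and the picture viewer there is one more tool, called after "Emit:" by a JSON object that holds its "op" and its "data", one argument or row to a line. arm_command: Moves the arm, as the interface text tells. Its arguments: {"type":"object","properties":{"turn":{"type":"array"},"xyz":{"type":"array"},"claw":{"type":"array"},"squeeze":{"type":"number"}},"required":["turn","xyz","claw"]}

```bash
mkdir -p pics
python3 - <<'E'
from rig import env, imaging
import cv2,numpy as np
for n in("scene","top"):
    im,d=imaging.get_image(n); cv2.imwrite(f"pics/{n}0.png",im); np.save(f"{n}0_d.npy",d); print(n,imaging.camera_info(n))
s=env.observe(); print(s["position"],s["tool_rot"],s["time_s"],s["grip_width"])
E
```

```text
scene {'camera_matrix': array([[392.12854043,   0.        , 323.89213922],
       [  0.        , 392.12854043, 202.30697273],
       [  0.        ,   0.        ,   1.        ]]), 'rvec': array([ 0.8224216 , -2.49258294,  1.14727787]), 'tvec': array([0.44757084, 0.28759554, 0.88316596])}
top {'camera_matrix': array([[435.75833293,   0.        , 324.73467288],
       [  0.        , 435.75833293, 198.07034986],
       [  0.        ,   0.        ,   1.        ]]), 'rvec': array([ 1.85128285, -2.19612377,  0.41641568]), 'tvec': array([0.03812704, 0.58856438, 1.3935255 ])}
[ 0.14658327 -0.52983643  0.23076698] [[ 9.63812401e-01  2.66581404e-01 -9.93203036e-05]
 [ 2.66581304e-01 -9.63811553e-01  1.30319010e-03]
 [ 2.51680189e-04 -1.28250771e-03 -9.99999146e-01]] 0.1 0.08539318421023913
```

View pics/scene0.png

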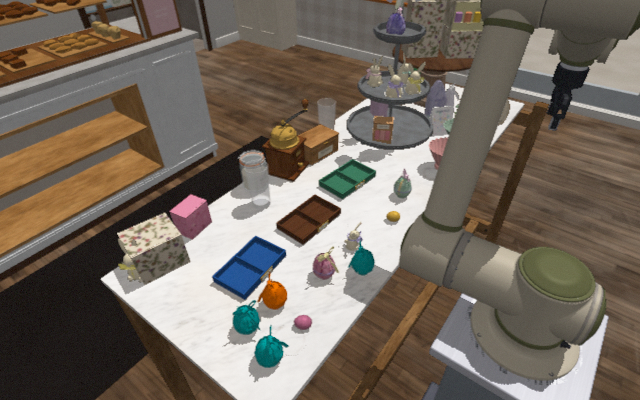

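View pics/top0.png

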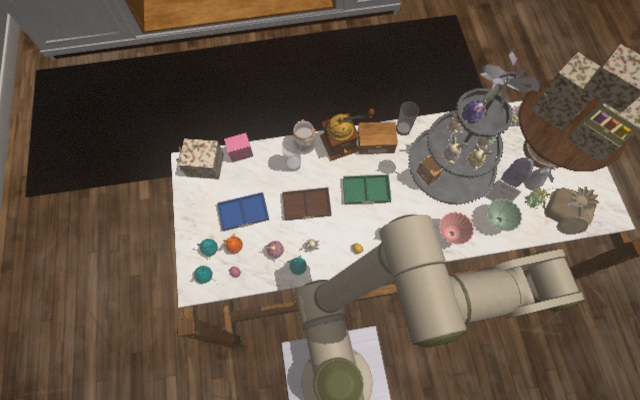

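The top view (up = +x, left = +y) shows the trays at about (243,211), (306,204) and (367,190). The rose egg is at (275,249), hare (312,243), gold egg (357,248) and pink egg (235,271). The mint egg is hidden by the arm in this view, but the scene view has it at (403,186).

```bash
cat > h.py <<'E'
import cv2,numpy as np
from rig import env, imaging
def cloud(n,im=None,d=None):
    if im is None: im,d=imaging.get_image(n)
    c=imaging.camera_info(n);K=c["camera_matrix"];R=cv2.Rodrigues(c["rvec"])[0];t=np.ravel(c["tvec"])
    v,u=np.mgrid[:400,:640]
    P=np.stack([(u-K[0,2])/K[0,0]*d,(v-K[1,2])/K[1,1]*d,d],-1)
    W=(P-t)@R
    W[d<=0]=np.nan
    return im,W
E
python3 - <<'E'
from h import *
boxes={"scene":dict(mint=(403,186,16),rose=(324,265,18),gold=(393,216,11),pink=(303,322,12),hare=(353,240,14),glass=(258,180,30),dripper=(440,152,20)),
"top":dict(rose=(275,249,14),hare=(312,244,11),gold=(357,248,9),pink=(235,271,9),glass=(292,160,14),dripper=(457,228,20),turq=(298,266,14))}
trays={"scene":dict(green=(348,178,34),wood=(309,218,36),blue=(250,266,42)),"top":dict(green=(367,190,30),wood=(306,204,30),blue=(243,211,32))}
for n in("scene","top"):
    im=cv2.imread(f"pics/{n}0.png");d=np.load(f"{n}0_d.npy");_,W=cloud(n,im,d)
    tab=W[(np.abs(W[...,2])<.02)&(W[...,0]>.3)&(W[...,0]<.7)&(abs(W[...,1])<.5)];print(n,"table z",np.median(tab[:,2]))
    for k,(u,v,r) in boxes[n].items():
        w=W[v-r:v+r+1,u-r:u+r+1].reshape(-1,3);w=w[w[:,2]>.006]
        if len(w)<5: print(k,"few");continue
        rc=cv2.minAreaRect((w[:,:2]*1000).astype(np.float32))
        print(k,len(w),"lo",w.min(0).round(3),"hi",w.max(0).round(3),"rect",np.round(rc[0]),np.round(rc[1]),round(rc[2]))
    for k,(u,v,r) in trays[n].items():
        w=W[v-r:v+r+1,u-r:u+r+1].reshape(-1,3);w=w[(w[:,2]>.018)&(w[:,2]<.034)]
        rc=cv2.minAreaRect((w[:,:2]*1000).astype(np.float32))
        print(k,len(w),"rect",np.round(rc[0]),np.round(rc[1]),round(rc[2],1))
sc=cv2.imread("pics/scene0.png");cv2.imwrite("pics/s1.png",cv2.resize(sc[160:380,210:430],None,fx=2.7,fy=2.7,interpolation=2))
tp=cv2.imread("pics/top0.png");cv2.imwrite("pics/t1.png",cv2.resize(tp[165:290,185:405],None,fx=3.6,fy=3.6,interpolation=2))
E
```

```text
scene table z -0.0025760058907354218
mint 336 lo [ 0.424 -0.293  0.006] hi [ 0.479 -0.239  0.087] rect [ 450. -265.] [57. 51.] 68
rose 514 lo [0.415 0.11  0.006] hi [0.482 0.169 0.093] rect [455. 139.] [60. 53.] 50
gold 121 lo [ 0.398 -0.16   0.006] hi [ 0.433 -0.13   0.03 ] rect [ 416. -145.] [38. 26.] 26
pink 216 lo [0.386 0.269 0.006] hi [0.425 0.303 0.033] rect [406. 288.] [41. 27.] 22
hare 339 lo [ 0.375 -0.014  0.006] hi [0.479 0.089 0.094] rect [422.  45.] [ 50. 126.] 39
glass 1948 lo [ 0.75  -0.135  0.006] hi [0.911 0.062 0.144] rect [839. -23.] [145. 196.] 15
dripper 1201 lo [ 0.229 -0.704  0.006] hi [ 0.548 -0.017  0.398] rect [ 405. -348.] [102. 733.] 21
green 468 rect [ 665. -207.] [242. 289.] 74.4
wood 499 rect [613.   8.] [127. 323.] 4.1
blue 671 rect [580. 196.] [205. 248.] 6.1
top table z -0.00016041322814778401
rose 250 lo [0.4   0.092 0.006] hi [0.51  0.179 0.097] rect [454. 139.] [123.  74.] 10
hare 127 lo [ 0.433 -0.036  0.006] hi [0.501 0.04  0.081] rect [468.   2.] [64. 74.] 8
gold 106 lo [ 0.267 -0.186  0.006] hi [ 0.454 -0.099  0.52 ] rect [ 363. -125.] [ 45. 191.] 64
pink 95 lo [0.377 0.269 0.006] hi [0.444 0.316 0.037] rect [413. 291.] [50. 62.] 76
glass 469 lo [ 0.737 -0.032  0.006] hi [0.828 0.07  0.148] rect [791.  20.] [92. 91.] 75
dripper 907 lo [ 0.228 -0.594  0.006] hi [ 0.502 -0.226  0.67 ] rect [ 384. -399.] [153. 441.] 24
turq 255 lo [0.347 0.025 0.006] hi [0.437 0.115 0.098] rect [390.  72.] [83. 92.] 7
green 275 rect [ 631. -226.] [171. 112.] 82.8
wood 271 rect [612.   3.] [171. 110.] 87.0
blue 297 rect [592. 233.] [171. 171.] 4.8
```

View pics/s1.png

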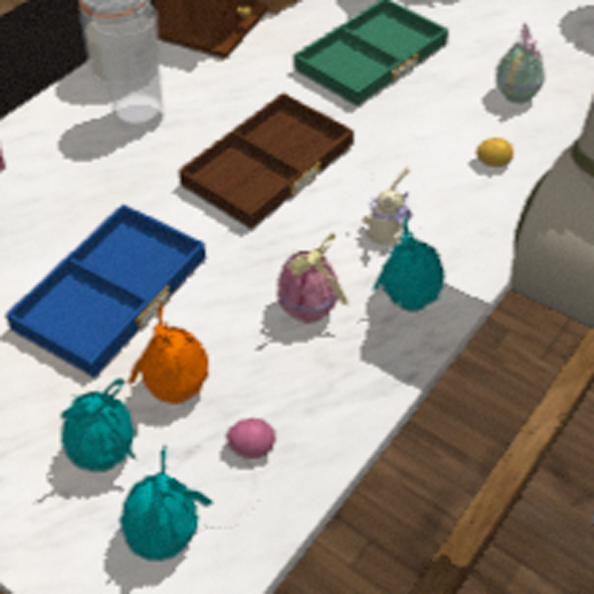

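View pics/t1.png

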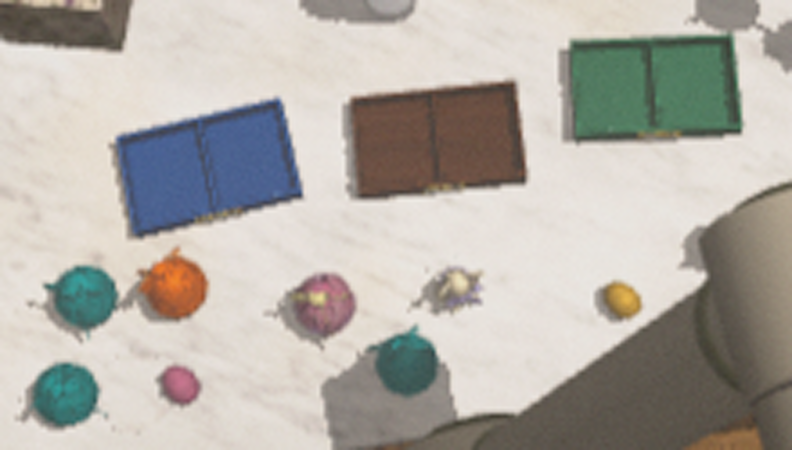

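```bash
cat >> h.py <<'E'
from scipy.optimize import least_squares
def fit(w,a,b,c,zc,yaw=False,c0=None):
    c0=np.median(w[:,:2],0) if c0 is None else np.array(c0)
    def f(p):
        th=p[2] if yaw else 0
        x=(w[:,0]-p[0])*np.cos(th)+(w[:,1]-p[1])*np.sin(th); y=-(w[:,0]-p[0])*np.sin(th)+(w[:,1]-p[1])*np.cos(th)
        return (np.sqrt((x/a)**2+(y/b)**2+((w[:,2]-zc)/c)**2)-1)*b*1000
    best=None
    for t0 in ([0,.8,1.57,2.36] if yaw else [0]):
        r=least_squares(f,[*c0,t0][:3 if yaw else 2],loss="soft_l1",x_scale=[.01,.01,.5][:3 if yaw else 2])
        if best is None or r.cost<best.cost: best=r
    return best.x.round(4),len(w),round(np.median(abs(f(best.x))),2)
def near(W,c,r,z0,z1,dz=0):
    w=W.reshape(-1,3)+[0,0,dz]
    return w[(np.hypot(w[:,0]-c[0],w[:,1]-c[1])<r)&(w[:,2]>z0)&(w[:,2]<z1)]
E
python3 - <<'E'
from h import *
for n,dz in(("scene",.0026),("top",0)):
    im=cv2.imread(f"pics/{n}0.png");d=np.load(f"{n}0_d.npy");_,W=cloud(n,im,d)
    print(n)
    print("rose",fit(near(W,(.452,.137),.036,.02,.066,dz),.0255,.0255,.037,.035))
    if n=="scene": print("mint",fit(near(W,(.452,-.265),.036,.02,.062,dz),.0245,.0245,.034,.035))
    print("gold",fit(near(W,(.416,-.145),.028,.008,.034,dz),.021,.0165,.016,.016,True))
    print("pink",fit(near(W,(.407,.289),.028,.008,.034,dz),.021,.0165,.016,.016,True))
    print("turq",fit(near(W,(.39,.065),.036,.02,.066,dz),.0255,.0255,.037,.035))
    for lo,hi in((.008,.042),(.042,.05),(.05,.078)):
        w=near(W,(.465,.012),.034,lo,hi,dz);rc=cv2.minAreaRect((w[:,:2]*1000).astype(np.float32))
        print("hare",lo,len(w),np.median(w,0).round(4),"rect",np.round(rc[0]),np.round(rc[1]),round(rc[2]))
        if lo==.05: print(w[:,:2].__mul__(1000).round().astype(int).tolist())
    for k,c in dict(green=(.64,-.2),wood=(.612,.003),blue=(.592,.2)).items():
        w=near(W,c,.12,.018,.034,dz)
        # colour gate
        hsv=cv2.cvtColor(im,cv2.COLOR_BGR2HSV).reshape(-1,3);Wf=W.reshape(-1,3)+[0,0,dz]
        m=(np.hypot(Wf[:,0]-c[0],Wf[:,1]-c[1])<.12)&(Wf[:,2]>.02)&(Wf[:,2]<.032)
        m&={"green":(abs(hsv[:,0].astype(int)-75)<15)&(hsv[:,1]>80),"wood":(hsv[:,0]<20)&(hsv[:,2]<120),"blue":(abs(hsv[:,0].astype(int)-110)<12)&(hsv[:,1]>80)}[k]
        rc=cv2.minAreaRect((Wf[m][:,:2]*1000).astype(np.float32));print(k,m.sum(),np.round(rc[0]),np.round(rc[1]),round(rc[2],1))
E
```

```text
scene
rose (array([0.4557, 0.1398]), 375, np.float64(1.42))
mint (array([ 0.4516, -0.2655]), 232, np.float64(1.44))
gold (array([ 0.4173, -0.1498,  0.6536]), 121, np.float64(0.91))
pink (array([0.4069, 0.2846, 0.5306]), 215, np.float64(0.66))
turq (array([0.3852, 0.0702]), 365, np.float64(1.51))
hare 0.008 150 [0.4483 0.0206 0.024 ] rect [451.  12.] [46. 36.] 36
hare 0.042 34 [0.4441 0.0158 0.046 ] rect [451.   5.] [26. 35.] 12
hare 0.05 65 [0.4514 0.0089 0.0566] rect [452.   8.] [25. 47.] 12
[[449, -17], [452, -16], [443, -12], [452, -11], [450, -14], [454, -10], [455, -7], [453, -8], [457, -5], [454, -5], [454, -10], [455, -2], [453, -3], [455, 4], [454, -1], [460, 6], [458, 3], [457, 0], [455, -3], [465, 7], [460, 9], [458, 7], [455, 8], [453, 6], [451, 3], [451, -1], [461, 13], [458, 13], [455, 13], [453, 11], [451, 9], [449, 7], [448, 4], [444, 4], [461, 17], [460, 14], [456, 15], [454, 13], [447, 20], [441, 24], [439, 23], [444, 9], [444, 4], [442, 2], [457, 19], [455, 17], [446, 27], [443, 26], [441, 25], [436, 28], [439, 18], [443, 6], [454, 18], [447, 24], [443, 26], [439, 2
[... 560 characters left out ...]
ect [449.   8.] [29. 34.] 28
hare 0.05 46 [0.4496 0.0072 0.0564] rect [449.   8.] [23. 45.] 13
[[462, 4], [459, 11], [460, 8], [458, 5], [459, 1], [455, -2], [454, -5], [454, -9], [452, -12], [449, -15], [458, 15], [457, 12], [455, 9], [455, 5], [454, 2], [453, -2], [451, -5], [453, 16], [451, 13], [452, 9], [451, 6], [450, 2], [452, -1], [449, 20], [447, 17], [450, 10], [448, 6], [446, 3], [446, 0], [448, 24], [444, 21], [446, 17], [445, 14], [444, 10], [444, 7], [444, 3], [444, 0], [439, 25], [442, 21], [443, 11], [442, 7], [440, 1], [440, -3], [437, 28], [435, 25], [436, 15]]
green 25 [ 637. -227.] [171.  89.] 86.5
wood 190 [612.   3.] [169. 108.] 86.7
blue 131 [623. 235.] [106. 169.] 4.3
```

Emit:
{"op": "arm_command", "data": {
  "turn": [
    [0,0,-1],
    [0,0,-1],
    [0,0,-1],
    [0,0,-1],
    [0,0,-1],
    [0,0,-1],
    [0,0,-1],
    [0,0,-1],
    [0,0,-1],
    [0,0,-1],
    [0,0,-1],
    [0,0,-1]
  ],
  "xyz": [
    [0,0,0],
    [0,0,0],
    [0,0,0],
    [0,0,0],
    [0,0,0],
    [0,0,0],
    [0,0,0],
    [0,0,0],
    [0,0,0],
    [0,0,0],
    [0,0,0],
    [0,0,0]
  ],
  "claw": [85,85,85,85,85,85,85,85,85,85,85,85],
  "squeeze": 30
}}

```text
time_s: 1.3
position: [0.1466, -0.5299, 0.2309]
tool_rot: [[0.248, 0.969, -0.0], [0.969, -0.248, 0.001], [0.001, -0.0, -1.0]]
ft_force: [-0.1, 0.2, 0.8]
grip_width: 0.085
gripper_force: 0.0
```

Emit:
{"op": "arm_command", "data": {
  "turn": [
    [0,0,-1],
    [0,0,-1],
    [0,0,-0.9],
    [0,0,0]
  ],
  "xyz": [
    [0,0,0],
    [0,0,0],
    [0,0,0],
    [0,0,0]
  ],
  "claw": [85,85,85,85]
}}

```text
time_s: 1.7
position: [0.1466, -0.5299, 0.231]
tool_rot: [[0.0, 1.0, -0.0], [1.0, -0.0, 0.001], [0.001, -0.0, -1.0]]
ft_force: [0.2, -0.5, -0.2]
grip_width: 0.0848
gripper_force: 0.0
```

Emit:
{"op": "arm_command", "data": {
  "turn": [
    [0,0,0],
    [0,0,0],
    [0,0,0],
    [0,0,0],
    [0,0,0],
    [0,0,0],
    [0,0,0],
    [0,0,0],
    [0,0,0],
    [0,0,0],
    [0,0,0],
    [0,0,0]
  ],
  "xyz": [
    [0.3,0.5,0],
    [0.6,0.7,0],
    [0.6,0.7,0],
    [0.6,0.7,0],
    [0.6,0.7,0],
    [0.7,0.6,0],
    [0.8,0.5,0],
    [0.8,0.5,0],
    [0.8,0.4,0],
    [0.8,0.3,0],
    [0.8,0.2,0],
    [0.8,0.2,0]
  ],
  "claw": [85,85,85,85,85,85,85,85,85,85,85,85]
}}

```text
time_s: 2.9
position: [0.4471, -0.1185, 0.2312]
tool_rot: [[0.003, 1.0, -0.0], [1.0, -0.003, 0.0], [0.0, -0.0, -1.0]]
ft_force: [0.7, -0.6, -0.2]
grip_width: 0.0849
gripper_force: 0.0
```

Emit:
{"op": "arm_command", "data": {
  "turn": [
    [0,0,0],
    [0,0,0],
    [0,0,0],
    [0,0,0],
    [0,0,0],
    [0,0,0],
    [0,0,0]
  ],
  "xyz": [
    [0.8,0,0],
    [0.8,0,0],
    [0.8,0,0],
    [0.8,0,0],
    [0.8,0,0],
    [0.4,0,0],
    [0,0,0]
  ],
  "claw": [85,85,85,85,85,85,85]
}}

```text
time_s: 3.6
position: [0.4466, 0.1017, 0.2312]
tool_rot: [[-0.001, 1.0, -0.0], [1.0, 0.001, 0.0], [0.0, -0.0, -1.0]]
ft_force: [0.5, -0.4, -0.1]
grip_width: 0.0854
gripper_force: 0.0
```

Run:
```python
from h import *
im=cv2.imread("pics/scene0.png");d=np.load("scene0_d.npy");_,W=cloud("scene",im,d)
for k,c in dict(rose=(.4555,.1385),mint=(.4516,-.2655)).items():
    w=near(W,c,.06,.008,.1,.0026);r=w[:,:2]-c;rad=np.hypot(*r.T);m=(rad>.028)|(w[:,2]>.072)
    print(k,np.c_[r[m]*1000,w[m][:,2]*1000].round().astype(int).tolist())
im,W=cloud("top");cv2.imwrite("pics/top1.png",im)
print("mint",fit(near(W,(.452,-.265),.036,.02,.062),.0245,.0245,.034,.035))
print("gold",fit(near(W,(.417,-.149),.028,.008,.034),.021,.0165,.016,.016,True))
hsv=cv2.cvtColor(im,cv2.COLOR_BGR2HSV).reshape(-1,3).astype(int);Wf=W.reshape(-1,3)
for k,c in dict(green=(.632,-.225),blue=(.623,.235)).items():
    m=(np.hypot(Wf[:,0]-c[0],Wf[:,1]-c[1])<.12)&(Wf[:,2]>.003)&(Wf[:,2]<.032)&(hsv[:,1]>80)
    m&=abs(hsv[:,0]-dict(green=75,blue=110)[k])<15
    rc=cv2.minAreaRect((Wf[m][:,:2]*1000).astype(np.float32));print(k,m.sum(),np.round(rc[0]),np.round(rc[1]),round(rc[2],1))
print(env.observe()["position"])
```

```text
rose [[-7, -22, 92], [-8, -24, 91], [-9, -27, 89], [-9, -15, 96], [-8, -20, 91], [-7, -25, 86], [-8, -28, 84], [-8, -12, 94], [-5, -20, 86], [-9, -24, 85], [-7, -13, 90], [-9, -19, 85], [-7, -9, 89], [-8, -20, 80], [11, 7, 88], [0, -10, 80], [-7, -5, 89], [-8, -7, 88], [-6, -18, 77], [-3, -2, 86], [-5, -4, 85], [-7, -6, 85], [-6, -10, 81], [-7, -14, 77], [6, 6, 83], [-2, 5, 87], [-2, 0, 83], [-5, 0, 85], [-7, -1, 85], [-8, -4, 83], [-10, -5, 84], [-2, 17, 94], [-2, 13, 91], [-5, 13, 93], [-5, 8, 88], [-5, 4, 85], [-7, 3, 85], [-8, 1, 85], [-10, 0, 85], [-11, -3, 83], [0, 22, 94], [-1, 19, 92], [-2, 17, 91], [-3, 14, 88], [-4, 11, 87], [-3, 7, 83], [-6, 6, 84], [-7, 3, 82], [-11, 4, 85], [-11, 0, 82], [0, 25, 93], [0, 22, 90], [-1, 20, 90], [-2, 17, 88], [-3, 14, 86], [-4, 11, 83], [-4, 8, 81], [-8, 9, 85], [-10, 7, 83], [-10, 3, 80], [-11, 0, 78], [-14, 0, 80], [1, 24, 88], [-1, 24, 90], [-2, 21, 87], [-2, 17, 83], [-1, 11, 77], [-2, 9, 76], [-4, 8, 77], [-8, 8, 80], [-10, 7, 80], [-11, 0, 75], [-13, -1, 75], [3, 26, 86], [0, 25, 86], [-2, 24, 87], [-3, 22, 86], [-1, 16, 79], [-2, 13
[... 1203 characters left out ...]
76], [-3, -2, 82], [-6, -5, 82], [-8, -7, 81], [11, 1, 74], [6, -2, 74], [0, -3, 76], [-3, -3, 78], [-9, 3, 84], [-15, 9, 90], [2, -2, 72], [-1, -2, 74], [-6, 1, 78], [-8, 0, 78], [-14, 4, 83], [-1, 4, 74], [-7, 2, 75], [-8, -2, 73], [-13, 3, 78], [-20, 9, 80], [-20, 15, 81], [-21, 11, 78], [-9, -27, 50], [-17, 9, 72], [-23, 14, 77], [27, 8, 35], [-25, -13, 34], [10, 26, 39], [-24, -16, 28], [10, 26, 36], [-28, -2, 31], [-16, 24, 38], [-9, 27, 29], [-14, 24, 30]]
mint (array([ 0.4504, -0.267 ]), 139, np.float64(1.61))
gold (array([ 0.4173, -0.1487,  0.5682]), 87, np.float64(1.29))
green 668 [ 638. -228.] [167.  96.] 83.5
blue 546 [618. 278.] [106.  84.] 2.8
[0.44684056 0.10034321 0.23120134]
```

Emit:
{"op": "arm_command", "data": {
  "turn": [
    [0,0,0],
    [0,0,0],
    [0,0,1],
    [0,0,1],
    [0,0,1],
    [0,0,1],
    [0,0,1],
    [0,0,1],
    [0,0,1],
    [0,0,1],
    [0,0,1],
    [0,0,0]
  ],
  "xyz": [
    [0.76,0.17,0],
    [0,0,0],
    [0,0,0],
    [0,0,0],
    [0,0,0.2],
    [0,0,0.2],
    [0,0,0.2],
    [0,0,0.2],
    [0,0,0.2],
    [0,0,0.2],
    [0,0,0.2],
    [0,0,0]
  ],
  "claw": [85,85,85,85,85,85,85,85,85,85,85,85]
}}

```text
time_s: 4.85
position: [0.4551, 0.1363, 0.1603]
tool_rot: [[0.71, 0.704, -0.003], [0.704, -0.71, -0.0], [-0.002, -0.002, -1.0]]
ft_force: [0.7, -0.2, 0.5]
grip_width: 0.085
gripper_force: 0.0
```

Emit:
{"op": "arm_command", "data": {
  "turn": [
    [0,0,0],
    [0,0,0],
    [0,0,0],
    [0,0,0],
    [0,0,0],
    [0,0,0],
    [0,0,0],
    [0,0,0]
  ],
  "xyz": [
    [0.03,-0.03,0.5],
    [0,0,0.5],
    [0,0,0.5],
    [0,0,0.4],
    [0,0,0.4],
    [0,0,0.3],
    [0,0,0.12],
    [0,0,0]
  ],
  "claw": [85,85,85,85,85,85,85,85]
}}

```text
time_s: 5.65
position: [0.4557, 0.1392, 0.0252]
tool_rot: [[0.707, 0.707, -0.001], [0.707, -0.707, -0.0], [-0.001, -0.0, -1.0]]
ft_force: [-0.3, -0.0, 0.9]
grip_width: 0.0852
gripper_force: 0.0
```

Emit:
{"op": "arm_command", "data": {
  "turn": [
    [0,0,0],
    [0,0,0],
    [0,0,0],
    [0,0,0],
    [0,0,0],
    [0,0,0],
    [0,0,0],
    [0,0,0],
    [0,0,0],
    [0,0,0],
    [0,0,0],
    [0,0,0]
  ],
  "xyz": [
    [0,0,0],
    [0,0,0],
    [0,0,0],
    [0,0,0],
    [0,0,0],
    [0,0,0],
    [0,0,0],
    [0,0,0],
    [0,0,0],
    [0,0,0],
    [0,0,0],
    [0,0,0]
  ],
  "claw": [75,65,58,54,50,46,42,40,40,40,40,40],
  "squeeze": 25
}}

```text
time_s: 6.85
position: [0.456, 0.1399, 0.026]
tool_rot: [[0.708, 0.707, 0.001], [0.707, -0.708, 0.0], [0.001, 0.001, -1.0]]
ft_force: [-0.6, 0.3, 8.3]
grip_width: 0.0485
gripper_force: 24.6
```

Emit:
{"op": "arm_command", "data": {
  "turn": [
    [0,0,0],
    [0,0,0],
    [0,0,0],
    [0,0,0],
    [0,0,0],
    [0,0,0]
  ],
  "xyz": [
    [0,0,-0.1],
    [0,0,-0.2],
    [0,0,-0.3],
    [0,0,-0.2],
    [0,0,0],
    [0,0,0]
  ],
  "claw": [40,40,40,40,40,40]
}}

```text
time_s: 7.45
position: [0.4555, 0.1398, 0.0653]
tool_rot: [[0.708, 0.707, 0.0], [0.707, -0.708, 0.0], [0.0, 0.0, -1.0]]
ft_force: [-0.2, -0.2, -1.4]
grip_width: 0.0488
gripper_force: 25.8
```

Run:
```python
from h import *
im,W=cloud("scene");cv2.imwrite("pics/s2.png",cv2.resize(im[200:330,240:410],None,fx=3.5,fy=3.5,interpolation=2))
```

```text
(no output)
```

View pics/s2.png

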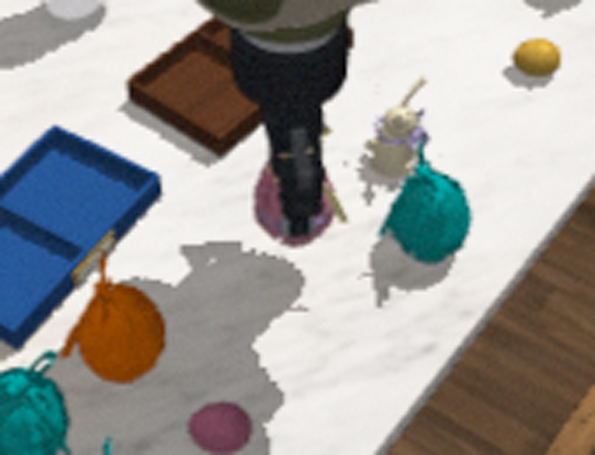

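Crop shows the rose egg held upright and clear of the table between the fingers at about (295,205). I'll carry it to the green tray's +y bay.

Emit:
{"op": "arm_command", "data": {
  "turn": [
    [0,0,0],
    [0,0,0],
    [0,0,0],
    [0,0,0],
    [0,0,0],
    [0,0,0],
    [0,0,0],
    [0,0,0],
    [0,0,0],
    [0,0,0],
    [0,0,0],
    [0,0,0]
  ],
  "xyz": [
    [0,0,-0.6],
    [0,0.2,-0.6],
    [-0.1,0.5,-0.5],
    [-0.2,0.65,0],
    [-0.2,0.65,0],
    [-0.2,0.65,0],
    [-0.2,0.65,0],
    [-0.2,0.65,0],
    [-0.2,0.65,0],
    [-0.2,0.65,0],
    [-0.2,0.65,0],
    [-0.2,0.65,0]
  ],
  "claw": [40,40,40,40,40,40,40,40,40,40,40,40]
}}

```text
time_s: 8.7
position: [0.62, -0.1603, 0.1492]
tool_rot: [[0.708, 0.706, -0.002], [0.706, -0.708, 0.001], [-0.001, -0.002, -1.0]]
ft_force: [0.0, 0.1, -0.7]
grip_width: 0.0484
gripper_force: 26.2
```

Emit:
{"op": "arm_command", "data": {
  "turn": [
    [0,0,0],
    [0,0,0],
    [0,0,0],
    [0,0,0]
  ],
  "xyz": [
    [-0.1,0.4,0],
    [0,0.2,0],
    [0,0,0],
    [0,0,0]
  ],
  "claw": [40,40,40,40]
}}

```text
time_s: 9.1
position: [0.6371, -0.1828, 0.1499]
tool_rot: [[0.707, 0.707, -0.001], [0.707, -0.707, 0.001], [-0.0, -0.001, -1.0]]
ft_force: [-0.7, 0.4, -0.1]
grip_width: 0.0482
gripper_force: 26.2
```

Run:
```python
from h import *
im,W=cloud("top");cv2.imwrite("pics/top2.png",im)
hsv=cv2.cvtColor(im,cv2.COLOR_BGR2HSV).reshape(-1,3).astype(int);Wf=W.reshape(-1,3)
for k,c in dict(blue=(.615,.235)).items():
    m=(np.hypot(Wf[:,0]-c[0],Wf[:,1]-c[1])<.13)&(Wf[:,2]>.003)&(Wf[:,2]<.032)&(hsv[:,1]>80)
    m&=abs(hsv[:,0]-dict(green=75,blue=110)[k])<15
    rc=cv2.minAreaRect((Wf[m][:,:2]*1000).astype(np.float32));print(k,m.sum(),np.round(rc[0]),np.round(rc[1]),round(rc[2],1))
im,W=cloud("scene");cv2.imwrite("pics/s3.png",cv2.resize(im[110:240,270:440],None,fx=3.5,fy=3.5,interpolation=2))
Wf=W.reshape(-1,3)+[0,0,.0026];hsv=cv2.cvtColor(im,cv2.COLOR_BGR2HSV).reshape(-1,3).astype(int)
m=(np.hypot(Wf[:,0]-.634,Wf[:,1]+.2265)<.13)&(Wf[:,2]>.003)&(Wf[:,2]<.032)&(hsv[:,1]>80)&(abs(hsv[:,0]-75)<15)
rc=cv2.minAreaRect((Wf[m][:,:2]*1000).astype(np.float32));print("green",m.sum(),rc)
print(env.observe()["position"])
```

```text
blue 850 [623. 241.] [107. 157.] 5.1
green 1132 ((632.2637939453125, -225.3841552734375), (176.5585479736328, 108.15193939208984), 83.41604614257812)
[ 0.63709776 -0.18261361  0.15037121]
```

View pics/s3.png

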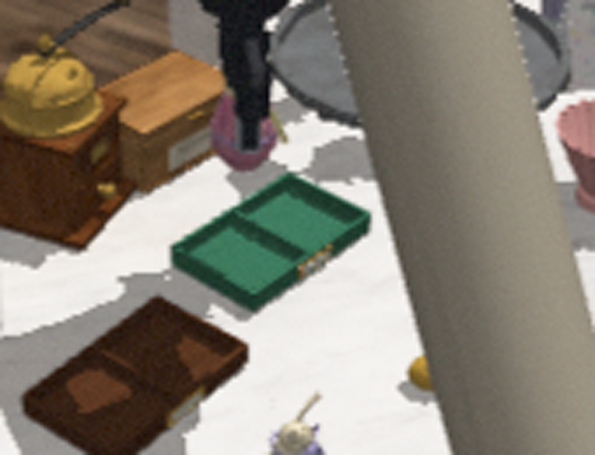

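The rose egg hangs upright over the green tray, with its near bay below it. Descending.

Emit:
{"op": "arm_command", "data": {
  "turn": [
    [0,0,0],
    [0,0,0],
    [0,0,0],
    [0,0,0],
    [0,0,0],
    [0,0,0],
    [0,0,0],
    [0,0,0],
    [0,0,0],
    [0,0,0]
  ],
  "xyz": [
    [0,0,0.4],
    [0,0,0.5],
    [0,0,0.5],
    [0,0,0.4],
    [0,0,0.2],
    [0,0,0.1],
    [0,0,0.06],
    [0,0,0.06],
    [0,0,0.04],
    [0,0,0]
  ],
  "claw": [40,40,40,40,40,40,40,40,40,40]
}}

```text
time_s: 10.2
position: [0.6375, -0.1838, 0.0375]
tool_rot: [[0.708, 0.707, 0.0], [0.707, -0.708, -0.0], [0.0, 0.0, -1.0]]
ft_force: [-0.6, -0.7, -0.2]
grip_width: 0.0485
gripper_force: 26.2
```

Emit:
{"op": "arm_command", "data": {
  "turn": [
    [0,0,0],
    [0,0,0],
    [0,0,0]
  ],
  "xyz": [
    [0,0,0.03],
    [0,0,0.03],
    [0,0,0]
  ],
  "claw": [40,40,40]
}}

```text
time_s: 10.5
position: [0.6374, -0.1838, 0.0343]
tool_rot: [[0.708, 0.707, 0.0], [0.707, -0.708, 0.0], [0.0, 0.0, -1.0]]
ft_force: [-0.3, 0.0, -1.5]
grip_width: 0.0482
gripper_force: 26.2
```

Emit:
{"op": "arm_command", "data": {
  "turn": [
    [0,0,0],
    [0,0,0],
    [0,0,0]
  ],
  "xyz": [
    [0,0,0.03],
    [0,0,0.02],
    [0,0,0]
  ],
  "claw": [40,40,40]
}}

```text
time_s: 10.8
position: [0.6377, -0.1838, 0.034]
tool_rot: [[0.707, 0.707, 0.001], [0.707, -0.707, -0.001], [0.001, 0.001, -1.0]]
ft_force: [-4.8, 2.9, 13.8]
grip_width: 0.0485
gripper_force: 27.7
```

Contact. Now release slowly, then lift.

Emit:
{"op": "arm_command", "data": {
  "turn": [
    [0,0,0],
    [0,0,0],
    [0,0,0],
    [0,0,0],
    [0,0,0],
    [0,0,0],
    [0,0,0],
    [0,0,0],
    [0,0,0],
    [0,0,0],
    [0,0,0],
    [0,0,0]
  ],
  "xyz": [
    [0,0,-0.02],
    [0,0,-0.01],
    [0,0,0],
    [0,0,0],
    [0,0,0],
    [0,0,0],
    [0,0,-0.2],
    [0,0,-0.4],
    [0,0,-0.6],
    [0,0,-0.8],
    [0,0,-0.8],
    [0,0,0]
  ],
  "claw": [40,47,50,55,62,70,75,75,75,75,75,75]
}}

```text
time_s: 12.0
position: [0.6393, -0.1847, 0.1805]
tool_rot: [[0.707, 0.707, 0.011], [0.707, -0.707, -0.005], [0.004, 0.011, -1.0]]
ft_force: [0.4, -0.2, 0.4]
grip_width: 0.075
gripper_force: 0.0
```

Emit:
{"op": "arm_command", "data": {
  "turn": [
    [0,0,0],
    [0,0,0],
    [0,0,0],
    [0,0,0],
    [0,0,0],
    [0,0,-1],
    [0,0,-1],
    [0,0,-1],
    [0,0,-1],
    [0,0,-1],
    [0,0,-1],
    [0,0,-1]
  ],
  "xyz": [
    [-0.6,-0.24,0],
    [-0.8,-0.32,0],
    [-0.8,-0.32,0],
    [-0.8,-0.32,0],
    [-0.8,-0.3,0],
    [0,0,0],
    [0,0,0],
    [0,0,0],
    [0,0,0],
    [0,0,0],
    [0,0,0],
    [0,0,0]
  ],
  "claw": [85,85,85,85,85,85,85,85,85,85,85,85]
}}

```text
time_s: 13.2
position: [0.4499, -0.2649, 0.1734]
tool_rot: [[0.171, 0.985, 0.0], [0.985, -0.171, 0.0], [0.0, 0.0, -1.0]]
ft_force: [-0.0, -0.8, 0.0]
grip_width: 0.0851
gripper_force: 0.0
```

Emit:
{"op": "arm_command", "data": {
  "turn": [
    [0,0,-1],
    [0,0,-1],
    [0,0,-1],
    [0,0,-1],
    [0,0,-1],
    [0,0,-1],
    [0,0,-1],
    [0,0,-1],
    [0,0,-1],
    [0,0,-1],
    [0,0,-1],
    [0,0,0]
  ],
  "xyz": [
    [0,0,0],
    [0,0,0],
    [0,0,0],
    [0,0,0],
    [0,0,0],
    [0,0,0],
    [0,0,0],
    [0,0,0],
    [0,0,0],
    [0,0,0],
    [0,0,0],
    [0,0,0]
  ],
  "claw": [85,85,85,85,85,85,85,85,85,85,85,85]
}}

```text
time_s: 14.4
position: [0.4499, -0.2649, 0.1734]
tool_rot: [[-0.707, 0.707, -0.0], [0.707, 0.707, 0.0], [0.0, -0.0, -1.0]]
ft_force: [-0.4, -0.9, 0.5]
grip_width: 0.0853
gripper_force: 0.0
```

Run:
```python
from h import *
im,W=cloud("scene");cv2.imwrite("pics/s4.png",cv2.resize(im[130:240,300:470],None,fx=3.5,fy=3.5,interpolation=2))
w=near(W,(.6375,-.184),.036,.03,.074,.0026);print("rose",fit(w,.0255,.0255,.037,.043))
w=near(W,(.43,-.42),.09,.02,.1,.0026);print("dripper",len(w),w.min(0).round(3),w.max(0).round(3))
print(env.observe()["position"])
```

```text
rose (array([ 0.6352, -0.1814]), 242, np.float64(1.5))Traceback (most recent call last):
  File "<stdin>", line 4, in <module>
    return umr_minimum(a, axis, None, out, keepdims, initial, where)
ValueError: zero-size array to reduction operation minimum which has no identity
```

View pics/s4.png

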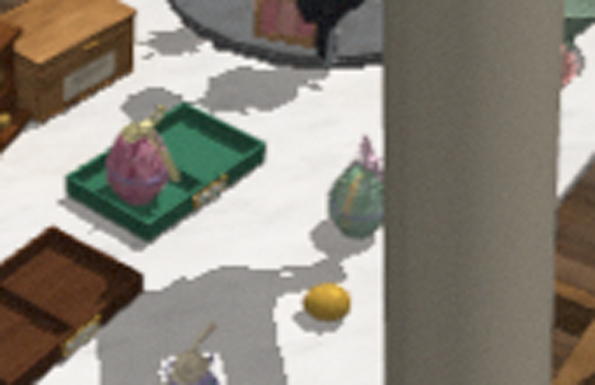

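Rose egg stands upright in the near green bay (crop 140,170); the mint egg at (357,195) is next.

Emit:
{"op": "arm_command", "data": {
  "turn": [
    [0,0,0],
    [0,0,0],
    [0,0,0],
    [0,0,0],
    [0,0,0],
    [0,0,0],
    [0,0,0],
    [0,0,0],
    [0,0,0]
  ],
  "xyz": [
    [-0.04,-0.01,0.4],
    [0,0,0.5],
    [0,0,0.5],
    [0,0,0.5],
    [0,0,0.4],
    [0,0,0.4],
    [0,0,0.2],
    [0,0,0.1],
    [0,0,0]
  ],
  "claw": [85,85,85,85,85,85,85,85,85]
}}

```text
time_s: 15.35
position: [0.4511, -0.2668, 0.0233]
tool_rot: [[-0.706, 0.708, -0.0], [0.708, 0.706, 0.0], [0.0, -0.0, -1.0]]
ft_force: [1.4, 0.2, 0.6]
grip_width: 0.0851
gripper_force: 0.0
```

Emit:
{"op": "arm_command", "data": {
  "turn": [
    [0,0,0],
    [0,0,0],
    [0,0,0],
    [0,0,0],
    [0,0,0],
    [0,0,0],
    [0,0,0],
    [0,0,0],
    [0,0,0],
    [0,0,0],
    [0,0,0],
    [0,0,0]
  ],
  "xyz": [
    [0,0,0],
    [0,0,0],
    [0,0,0],
    [0,0,0],
    [0,0,0],
    [0,0,0],
    [0,0,0],
    [0,0,0],
    [0,0,-0.1],
    [0,0,-0.2],
    [0,0,-0.2],
    [0,0,0]
  ],
  "claw": [75,65,58,54,50,46,42,40,40,40,40,40]
}}

```text
time_s: 16.55
position: [0.4516, -0.2673, 0.05]
tool_rot: [[-0.707, 0.708, 0.002], [0.708, 0.707, -0.002], [-0.003, 0.0, -1.0]]
ft_force: [1.5, 0.2, -0.7]
grip_width: 0.0457
gripper_force: 25.8
```

Emit:
{"op": "arm_command", "data": {
  "turn": [
    [0,0,0],
    [0,0,0],
    [0,0,0],
    [0,0,0],
    [0,0,0],
    [0,0,0],
    [0,0,0],
    [0,0,0],
    [0,0,0],
    [0,0,0],
    [0,0,0],
    [0,0,0]
  ],
  "xyz": [
    [0,0,-0.4],
    [0,0,-0.6],
    [0,0,-0.6],
    [-0.2,0.2,-0.4],
    [-0.5,0.5,0],
    [-0.5,0.5,0],
    [-0.5,0.5,0],
    [-0.5,0.5,0],
    [-0.2,0.2,0],
    [-0.12,0.07,0],
    [0,0,0],
    [0,0,0]
  ],
  "claw": [40,40,40,40,40,40,40,40,40,40,40,40]
}}

```text
time_s: 17.75
position: [0.6267, -0.2688, 0.1483]
tool_rot: [[-0.706, 0.708, -0.001], [0.708, 0.706, 0.0], [0.001, -0.0, -1.0]]
ft_force: [0.2, -0.1, -1.0]
grip_width: 0.0455
gripper_force: 26.0
```

Run:
```python
from h import *
im,W=cloud("scene");cv2.imwrite("pics/s5.png",cv2.resize(im[100:230,290:460],None,fx=3.5,fy=3.5,interpolation=2))
print(env.observe()["position"])
```

```text
[ 0.62665085 -0.26886875  0.14851983]
```

View pics/s5.png

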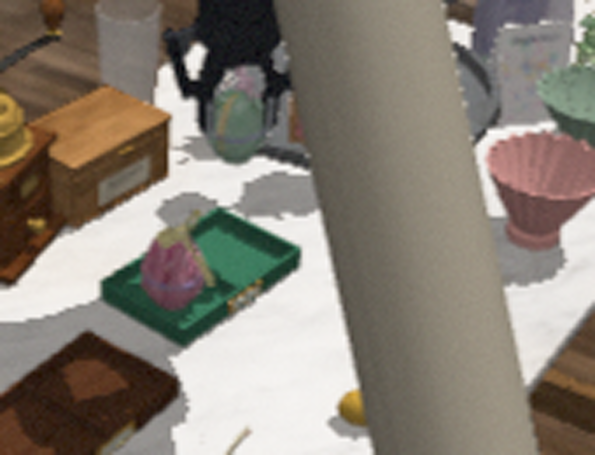

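The mint egg (crop 237,120) is held upright above the free far bay. Descending.

Emit:
{"op": "arm_command", "data": {
  "turn": [
    [0,0,0],
    [0,0,0],
    [0,0,0],
    [0,0,0],
    [0,0,0],
    [0,0,0],
    [0,0,0],
    [0,0,0],
    [0,0,0],
    [0,0,0]
  ],
  "xyz": [
    [0,0,0.4],
    [0,0,0.5],
    [0,0,0.5],
    [0,0,0.4],
    [0,0,0.2],
    [0,0,0.1],
    [0,0,0.06],
    [0,0,0.06],
    [0,0,0.04],
    [0,0,0]
  ],
  "claw": [40,40,40,40,40,40,40,40,40,40]
}}

```text
time_s: 18.8
position: [0.6275, -0.2687, 0.0355]
tool_rot: [[-0.707, 0.708, 0.0], [0.708, 0.707, -0.0], [-0.0, 0.0, -1.0]]
ft_force: [0.1, -0.4, -1.1]
grip_width: 0.0458
gripper_force: 26.0
```

Emit:
{"op": "arm_command", "data": {
  "turn": [
    [0,0,0],
    [0,0,0]
  ],
  "xyz": [
    [0,0,0.03],
    [0,0,0]
  ],
  "claw": [40,40]
}}

```text
time_s: 19.0
position: [0.6275, -0.2686, 0.0338]
tool_rot: [[-0.707, 0.708, 0.0], [0.708, 0.707, -0.0], [-0.0, 0.0, -1.0]]
ft_force: [-0.8, -0.4, -0.4]
grip_width: 0.0459
gripper_force: 26.0
```

Emit:
{"op": "arm_command", "data": {
  "turn": [
    [0,0,0],
    [0,0,0],
    [0,0,0]
  ],
  "xyz": [
    [0,0,0.02],
    [0,0,0.02],
    [0,0,0]
  ],
  "claw": [40,40,40]
}}

```text
time_s: 19.3
position: [0.6275, -0.2687, 0.0319]
tool_rot: [[-0.707, 0.708, 0.0], [0.708, 0.707, -0.0], [-0.0, 0.0, -1.0]]
ft_force: [0.3, 0.1, -0.9]
grip_width: 0.046
gripper_force: 26.1
```

Emit:
{"op": "arm_command", "data": {
  "turn": [
    [0,0,0],
    [0,0,0],
    [0,0,0]
  ],
  "xyz": [
    [0,0,0.02],
    [0,0,0.02],
    [0,0,0]
  ],
  "claw": [40,40,40]
}}

```text
time_s: 19.6
position: [0.6279, -0.2691, 0.0317]
tool_rot: [[-0.707, 0.708, 0.002], [0.708, 0.707, -0.002], [-0.002, 0.0, -1.0]]
ft_force: [-2.3, 1.3, 11.0]
grip_width: 0.0461
gripper_force: 26.8
```

Emit:
{"op": "arm_command", "data": {
  "turn": [
    [0,0,0],
    [0,0,0],
    [0,0,0],
    [0,0,0],
    [0,0,0],
    [0,0,0],
    [0,0,0],
    [0,0,0],
    [0,0,0],
    [0,0,0],
    [0,0,0],
    [0,0,0]
  ],
  "xyz": [
    [0,0,-0.02],
    [0,0,-0.01],
    [0,0,0],
    [0,0,0],
    [0,0,0],
    [0,0,0],
    [0,0,-0.2],
    [0,0,-0.4],
    [0,0,-0.6],
    [0,0,-0.8],
    [0,0,-0.6],
    [0,0,0]
  ],
  "claw": [40,45,48,53,62,70,75,75,75,75,75,75]
}}

```text
time_s: 20.8
position: [0.629, -0.2695, 0.1674]
tool_rot: [[-0.707, 0.708, 0.008], [0.707, 0.707, -0.005], [-0.01, 0.002, -1.0]]
ft_force: [-0.4, -0.6, 0.2]
grip_width: 0.0749
gripper_force: 0.0
```

Emit:
{"op": "arm_command", "data": {
  "turn": [
    [0,0,0],
    [0,0,0],
    [0,0,0],
    [0,0,0],
    [0,0,0],
    [0,0,0],
    [0,0,1],
    [0,0,1],
    [0,0,1],
    [0,0,1],
    [0,0,1],
    [0,0,1]
  ],
  "xyz": [
    [0.67,-0.18,0],
    [0.8,-0.22,0],
    [0.8,-0.22,0],
    [0.8,-0.22,0],
    [0.8,-0.22,0],
    [0.8,-0.22,0],
    [0,0,0],
    [0,0,0],
    [0,0,0],
    [0,0,0],
    [0,0,0],
    [0,0,0]
  ],
  "claw": [60,60,60,60,60,60,60,60,60,60,60,60]
}}

```text
time_s: 22.0
position: [0.417, -0.1486, 0.1614]
tool_rot: [[-0.255, 0.967, -0.0], [0.967, 0.255, 0.0], [0.0, -0.0, -1.0]]
ft_force: [-0.2, 0.7, 0.0]
grip_width: 0.0599
gripper_force: 0.0
```

Emit:
{"op": "arm_command", "data": {
  "turn": [
    [0,0,1],
    [0,0,1],
    [0,0,1],
    [0,0,1],
    [0,0,1],
    [0,0,1],
    [0,0,1],
    [0,0,1],
    [0,0,1],
    [0,0,1],
    [0,0,1],
    [0,0,1]
  ],
  "xyz": [
    [0,0,0],
    [0,0,0],
    [0,0,0],
    [0,0,0],
    [0,0,0],
    [0,0,0],
    [0,0,0],
    [0,0,0],
    [0,0,0],
    [0,0,0],
    [0,0,0],
    [0,0,0]
  ],
  "claw": [60,60,60,60,60,60,60,60,60,60,60,60]
}}

```text
time_s: 23.2
position: [0.417, -0.1485, 0.1614]
tool_rot: [[0.71, 0.704, -0.0], [0.704, -0.71, 0.0], [-0.0, -0.0, -1.0]]
ft_force: [0.2, -0.2, 0.8]
grip_width: 0.0599
gripper_force: 0.0
```

Emit:
{"op": "arm_command", "data": {
  "turn": [
    [0,0,1],
    [0,0,1],
    [0,0,0.2],
    [0,0,0]
  ],
  "xyz": [
    [0,0,0],
    [0,0,0],
    [0,0,0],
    [0,0,0]
  ],
  "claw": [60,60,60,60]
}}

```text
time_s: 23.6
position: [0.4171, -0.1486, 0.1614]
tool_rot: [[0.829, 0.56, -0.0], [0.56, -0.829, -0.0], [-0.0, -0.0, -1.0]]
ft_force: [-0.9, 0.2, -0.7]
grip_width: 0.0599
gripper_force: 0.0
```

Run:
```python
from h import *
im,W=cloud("scene");cv2.imwrite("pics/s6.png",cv2.resize(im[120:250,290:460],None,fx=3.5,fy=3.5,interpolation=2))
print("rose",fit(near(W,(.6375,-.184),.036,.03,.074,.0026),.0255,.0255,.037,.043))
print("mint",fit(near(W,(.6275,-.269),.036,.03,.07,.0026),.0245,.0245,.034,.043))
print("gold",fit(near(W,(.417,-.149),.028,.008,.034,.0026),.021,.0165,.016,.016,True))
print(env.observe()["position"])
```

```text
rose (array([ 0.6351, -0.1814]), 240, np.float64(1.42))
mint (array([ 0.6286, -0.2672]), 202, np.float64(1.81))
gold (array([ 0.4161, -0.1497,  0.7784]), 123, np.float64(0.97))
[ 0.41712076 -0.14861513  0.16135337]
```

View pics/s6.png

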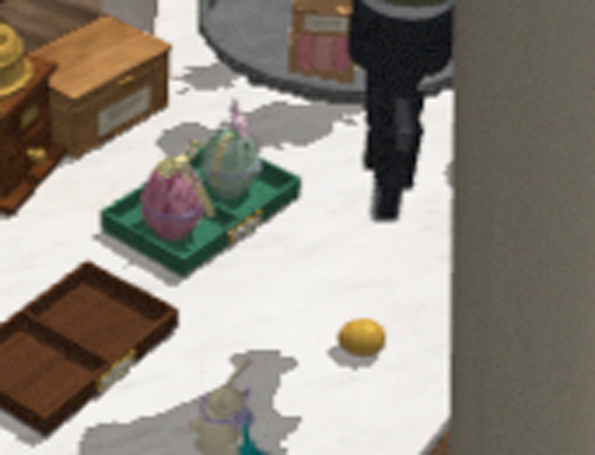

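Both tin eggs stand upright in the green tray (crop 172,200 and 232,160). Next is the gold egg at (362,337), with the gripper above it.

Emit:
{"op": "arm_command", "data": {
  "turn": [
    [0,0,0],
    [0,0,0],
    [0,0,0],
    [0,0,0],
    [0,0,0],
    [0,0,0],
    [0,0,0],
    [0,0,0],
    [0,0,0],
    [0,0,0]
  ],
  "xyz": [
    [0,0,0.4],
    [0,0,0.5],
    [0,0,0.5],
    [0,0,0.5],
    [0,0,0.5],
    [0,0,0.4],
    [0,0,0.2],
    [0,0,0.1],
    [0,0,0.02],
    [0,0,0]
  ],
  "claw": [60,60,60,60,60,60,60,60,60,60]
}}

```text
time_s: 24.65
position: [0.4175, -0.1488, 0.0059]
tool_rot: [[0.829, 0.559, 0.001], [0.559, -0.829, -0.001], [0.0, 0.001, -1.0]]
ft_force: [-0.4, -1.1, 0.5]
grip_width: 0.0597
gripper_force: 0.0
```

Emit:
{"op": "arm_command", "data": {
  "turn": [
    [0,0,0],
    [0,0,0],
    [0,0,0],
    [0,0,0],
    [0,0,0],
    [0,0,0],
    [0,0,0],
    [0,0,0],
    [0,0,0]
  ],
  "xyz": [
    [0,0,0],
    [0,0,0],
    [0,0,0],
    [0,0,0],
    [0,0,0],
    [0,0,0],
    [0,0,0],
    [0,0,0],
    [0,0,0]
  ],
  "claw": [54,48,42,38,34,30,26,24,24]
}}

```text
time_s: 25.55
position: [0.4173, -0.1487, 0.0055]
tool_rot: [[0.829, 0.559, 0.0], [0.559, -0.829, -0.0], [0.0, 0.0, -1.0]]
ft_force: [-0.3, 1.1, 5.5]
grip_width: 0.0299
gripper_force: 24.5
```

Emit:
{"op": "arm_command", "data": {
  "turn": [
    [0,0,0],
    [0,0,0],
    [0,0,0],
    [0,0,0],
    [0,0,0]
  ],
  "xyz": [
    [0,0,-0.1],
    [0,0,-0.2],
    [0,0,-0.4],
    [0,0,-0.4],
    [0,0,0]
  ],
  "claw": [24,24,24,24,24]
}}

```text
time_s: 26.05
position: [0.4181, -0.1492, 0.0626]
tool_rot: [[0.829, 0.559, 0.004], [0.559, -0.829, -0.003], [0.002, 0.004, -1.0]]
ft_force: [0.7, -0.1, 0.3]
grip_width: 0.0304
gripper_force: 24.9
```

Emit:
{"op": "arm_command", "data": {
  "turn": [
    [0,0,0],
    [0,0,0],
    [0,0,0],
    [0,0,0],
    [0,0,0],
    [0,0,0],
    [0,0,0],
    [0,0,0],
    [0,0,-1],
    [0,0,-1],
    [0,0,-1],
    [0,0,-1]
  ],
  "xyz": [
    [0.1,0,-0.5],
    [0.4,0,-0.5],
    [0.7,0.06,0],
    [0.7,0.06,0],
    [0.7,0.06,0],
    [0.7,0.06,0],
    [0.7,0.06,0],
    [0.4,0.04,0],
    [0,0,0],
    [0,0,0],
    [0,0,0],
    [0,0,0]
  ],
  "claw": [24,24,24,24,24,24,24,24,24,24,24,24]
}}

```text
time_s: 27.25
position: [0.6088, -0.0397, 0.1095]
tool_rot: [[0.585, 0.811, -0.001], [0.811, -0.585, 0.0], [-0.001, -0.001, -1.0]]
ft_force: [-0.1, 0.4, -0.7]
grip_width: 0.0304
gripper_force: 24.9
```

Emit:
{"op": "arm_command", "data": {
  "turn": [
    [0,0,-1],
    [0,0,-1],
    [0,0,-1],
    [0,0,-1],
    [0,0,-1],
    [0,0,-1],
    [0,0,-0.6],
    [0,0,0],
    [0,0,0]
  ],
  "xyz": [
    [0,0,0],
    [0,0,0],
    [0,0,0],
    [0,0,0],
    [0,0,0],
    [0,0,0],
    [0,0,0],
    [0,0,0],
    [0,0,0]
  ],
  "claw": [24,24,24,24,24,24,24,24,24]
}}

```text
time_s: 28.15
position: [0.6089, -0.0398, 0.1099]
tool_rot: [[0.055, 0.999, -0.001], [0.999, -0.055, 0.0], [0.0, -0.001, -1.0]]
ft_force: [-0.3, -0.3, -0.6]
grip_width: 0.03
gripper_force: 24.9
```

Run:
```python
from h import *
im,W=cloud("scene");cv2.imwrite("pics/s7.png",cv2.resize(im[140:270,250:420],None,fx=3.5,fy=3.5,interpolation=2))
print(env.observe()["position"])
```

```text
[ 0.60900845 -0.03985133  0.10998943]
```

View pics/s7.png

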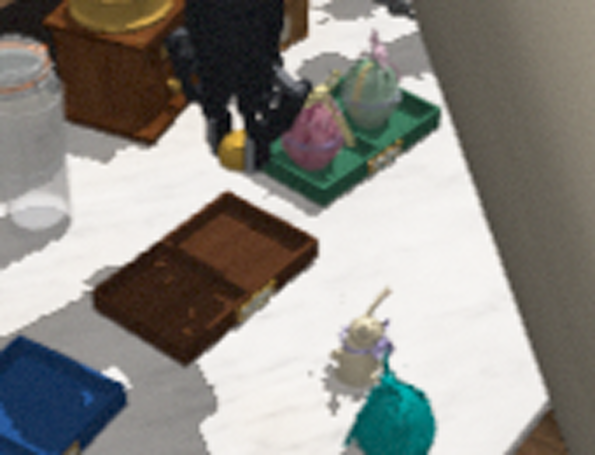

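Gold egg held level (crop 233,150) above the wooden tray; descending.

Emit:
{"op": "arm_command", "data": {
  "turn": [
    [0,0,0],
    [0,0,0],
    [0,0,0],
    [0,0,0],
    [0,0,0],
    [0,0,0],
    [0,0,0],
    [0,0,0]
  ],
  "xyz": [
    [0,0,0.4],
    [0,0,0.5],
    [0,0,0.4],
    [0,0,0.3],
    [0,0,0.14],
    [0,0,0.08],
    [0,0,0.04],
    [0,0,0]
  ],
  "claw": [24,24,24,24,24,24,24,24]
}}

```text
time_s: 29.0
position: [0.6094, -0.0399, 0.0177]
tool_rot: [[0.053, 0.999, 0.001], [0.999, -0.053, -0.0], [-0.0, 0.001, -1.0]]
ft_force: [0.7, -0.3, 0.1]
grip_width: 0.0301
gripper_force: 24.9
```

Emit:
{"op": "arm_command", "data": {
  "turn": [
    [0,0,0],
    [0,0,0],
    [0,0,0]
  ],
  "xyz": [
    [0,0,0.03],
    [0,0,0.02],
    [0,0,0]
  ],
  "claw": [24,24,24]
}}

```text
time_s: 29.3
position: [0.6092, -0.0399, 0.0149]
tool_rot: [[0.053, 0.999, 0.0], [0.999, -0.053, -0.0], [-0.0, 0.0, -1.0]]
ft_force: [-0.7, -0.3, -0.3]
grip_width: 0.0302
gripper_force: 24.9
```

Emit:
{"op": "arm_command", "data": {
  "turn": [
    [0,0,0],
    [0,0,0],
    [0,0,0]
  ],
  "xyz": [
    [0,0,0.02],
    [0,0,0.02],
    [0,0,0]
  ],
  "claw": [24,24,24]
}}

```text
time_s: 29.6
position: [0.6093, -0.04, 0.0135]
tool_rot: [[0.053, 0.999, 0.001], [0.999, -0.053, -0.0], [-0.0, 0.001, -1.0]]
ft_force: [-2.6, 0.1, 5.9]
grip_width: 0.03
gripper_force: 25.3
```

Emit:
{"op": "arm_command", "data": {
  "turn": [
    [0,0,0],
    [0,0,0],
    [0,0,0],
    [0,0,0],
    [0,0,0],
    [0,0,0],
    [0,0,0],
    [0,0,0],
    [0,0,0],
    [0,0,0],
    [0,0,0]
  ],
  "xyz": [
    [0,0,-0.01],
    [0,0,0],
    [0,0,0],
    [0,0,0],
    [0,0,0],
    [0,0,-0.2],
    [0,0,-0.5],
    [0,0,-0.7],
    [0,0,-0.8],
    [0,0,-0.8],
    [0,0,0]
  ],
  "claw": [29,33,38,44,50,52,52,52,52,52,52]
}}

```text
time_s: 30.7
position: [0.6112, -0.0403, 0.17]
tool_rot: [[0.053, 0.999, 0.011], [0.999, -0.053, -0.003], [-0.002, 0.011, -1.0]]
ft_force: [0.3, -0.6, -0.2]
grip_width: 0.0521
gripper_force: 0.0
```

Emit:
{"op": "arm_command", "data": {
  "turn": [
    [0,0,0],
    [0,0,0],
    [0,0,0],
    [0,0,0],
    [0,0,0],
    [0,0,0],
    [0,0,0],
    [0,0,0],
    [0,0,0],
    [0,0,0],
    [0,0,1],
    [0,0,1]
  ],
  "xyz": [
    [0.4,-0.28,0],
    [0.7,-0.49,0],
    [0.7,-0.49,0],
    [0.7,-0.49,0],
    [0.7,-0.49,0],
    [0.7,-0.49,0],
    [0.7,-0.49,0],
    [0.7,-0.49,0],
    [0.7,-0.49,0],
    [0.28,-0.18,0],
    [0,0,0],
    [0,0,0]
  ],
  "claw": [60,60,60,60,60,60,60,60,60,60,60,60]
}}

```text
time_s: 31.9
position: [0.4065, 0.2859, 0.1635]
tool_rot: [[0.228, 0.974, 0.0], [0.974, -0.228, -0.0], [-0.0, 0.0, -1.0]]
ft_force: [-0.2, -0.6, 0.3]
grip_width: 0.0601
gripper_force: 0.0
```

Emit:
{"op": "arm_command", "data": {
  "turn": [
    [0,0,1],
    [0,0,1],
    [0,0,1],
    [0,0,1],
    [0,0,1],
    [0,0,1],
    [0,0,1],
    [0,0,1],
    [0,0,1],
    [0,0,0.8],
    [0,0,0]
  ],
  "xyz": [
    [0,0,0],
    [0,0,0],
    [0,0,0],
    [0,0,0],
    [0,0,0],
    [0,0,0],
    [0,0,0],
    [0,0,0],
    [0,0,0],
    [0,0,0],
    [0,0,0]
  ],
  "claw": [60,60,60,60,60,60,60,60,60,60,60]
}}

```text
time_s: 33.0
position: [0.407, 0.2853, 0.1634]
tool_rot: [[0.884, 0.468, 0.0], [0.468, -0.884, 0.0], [0.0, -0.0, -1.0]]
ft_force: [0.1, 0.3, -0.8]
grip_width: 0.06
gripper_force: 0.0
```

Run:
```python
from h import *
im,W=cloud("scene");cv2.imwrite("pics/s8.png",cv2.resize(im[190:350,220:400],None,fx=3.3,fy=3.3,interpolation=2))
print("gold",fit(near(W,(.609,-.04),.028,.016,.042,.0026),.021,.0165,.016,.024,True))
w=near(W,(.407,.285),.035,.008,.034,.0026);print("pink",fit(w,.021,.0165,.016,.016,True),cv2.fitEllipse((w[:,:2]*1000).astype(np.float32)))
print(env.observe()["position"])
```

```text
return _methods._mean(a, axis=axis, dtype=dtype,
  ret = um.true_divide(
Traceback (most recent call last):
  File "h.py", line 20, in fit
    r=least_squares(f,[*c0,t0][:3 if yaw else 2],loss="soft_l1",x_scale=[.01,.01,.5][:3 if yaw else 2])
ValueError: Initial guess is outside of provided bounds
```

View pics/s8.png

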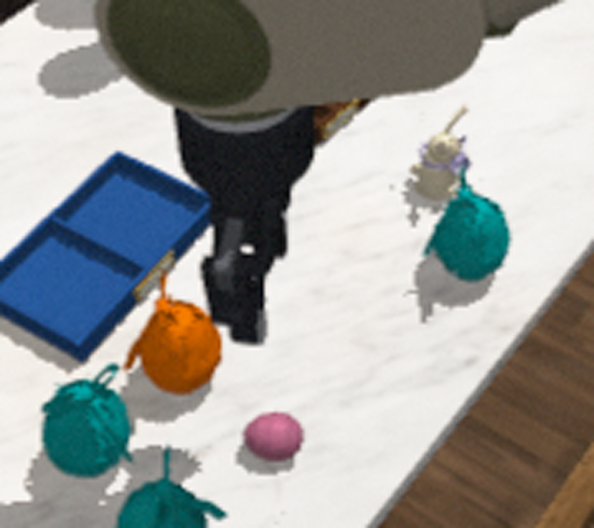

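Pink egg sits free at crop (273,436) under the gripper with clear room around it. Descending and gripping.

Emit:
{"op": "arm_command", "data": {
  "turn": [
    [0,0,0],
    [0,0,0],
    [0,0,0],
    [0,0,0],
    [0,0,0],
    [0,0,0],
    [0,0,0],
    [0,0,0],
    [0,0,0],
    [0,0,0]
  ],
  "xyz": [
    [0,0,0.4],
    [0,0,0.5],
    [0,0,0.5],
    [0,0,0.5],
    [0,0,0.5],
    [0,0,0.4],
    [0,0,0.2],
    [0,0,0.1],
    [0,0,0.06],
    [0,0,0]
  ],
  "claw": [60,60,60,60,60,60,60,60,60,60]
}}

```text
time_s: 34.05
position: [0.4074, 0.2854, 0.0057]
tool_rot: [[0.883, 0.469, 0.001], [0.469, -0.883, 0.0], [0.001, 0.0, -1.0]]
ft_force: [0.5, 0.7, 0.1]
grip_width: 0.0602
gripper_force: 0.0
```

Emit:
{"op": "arm_command", "data": {
  "turn": [
    [0,0,0],
    [0,0,0],
    [0,0,0],
    [0,0,0],
    [0,0,0],
    [0,0,0],
    [0,0,0],
    [0,0,0],
    [0,0,0]
  ],
  "xyz": [
    [0,0,0],
    [0,0,0],
    [0,0,0],
    [0,0,0],
    [0,0,0],
    [0,0,0],
    [0,0,0],
    [0,0,0],
    [0,0,0]
  ],
  "claw": [54,48,42,38,34,30,26,24,24]
}}

```text
time_s: 34.95
position: [0.4072, 0.2854, 0.0055]
tool_rot: [[0.883, 0.469, 0.0], [0.469, -0.883, 0.0], [0.0, 0.0, -1.0]]
ft_force: [-0.4, -1.6, 5.9]
grip_width: 0.0305
gripper_force: 24.5
```

Emit:
{"op": "arm_command", "data": {
  "turn": [
    [0,0,0],
    [0,0,0],
    [0,0,0],
    [0,0,0],
    [0,0,0]
  ],
  "xyz": [
    [0,0,-0.1],
    [0,0,-0.2],
    [0,0,-0.4],
    [0,0,-0.4],
    [0,0,0]
  ],
  "claw": [24,24,24,24,24]
}}

```text
time_s: 35.45
position: [0.4082, 0.2858, 0.0628]
tool_rot: [[0.883, 0.469, 0.004], [0.469, -0.883, 0.002], [0.005, 0.001, -1.0]]
ft_force: [0.1, 0.1, 0.1]
grip_width: 0.0302
gripper_force: 24.9
```

Emit:
{"op": "arm_command", "data": {
  "turn": [
    [0,0,0],
    [0,0,0],
    [0,0,0],
    [0,0,0],
    [0,0,0],
    [0,0,0],
    [0,0,0],
    [0,0,0],
    [0,0,0],
    [0,0,0],
    [0,0,0],
    [0,0,0]
  ],
  "xyz": [
    [0,0,-0.7],
    [0,0.2,-0.7],
    [0.1,0.5,-0.5],
    [0.16,0.68,0],
    [0.16,0.68,0],
    [0.16,0.68,0],
    [0.16,0.68,0],
    [0.16,0.68,0],
    [0.16,0.68,0],
    [0.16,0.68,0],
    [0.16,0.7,0],
    [0,0,0]
  ],
  "claw": [24,24,24,24,24,24,24,24,24,24,24,24]
}}

```text
time_s: 36.65
position: [0.6143, 0.0423, 0.1541]
tool_rot: [[0.885, 0.466, -0.0], [0.466, -0.885, -0.001], [-0.001, 0.0, -1.0]]
ft_force: [-1.1, 0.1, -0.2]
grip_width: 0.0302
gripper_force: 25.1
```

Emit:
{"op": "arm_command", "data": {
  "turn": [
    [0,0,-1],
    [0,0,-1],
    [0,0,-1],
    [0,0,-1],
    [0,0,-1],
    [0,0,-1],
    [0,0,-1],
    [0,0,-1],
    [0,0,-1],
    [0,0,-1],
    [0,0,-1],
    [0,0,-0.8]
  ],
  "xyz": [
    [0,0,0],
    [0,0,0],
    [0,0,0],
    [0,0,0],
    [0,0,0],
    [0,0,0],
    [0,0,0],
    [0,0,0],
    [0,0,0],
    [0,0,0],
    [0,0,0],
    [0,0,0]
  ],
  "claw": [24,24,24,24,24,24,24,24,24,24,24,24]
}}

```text
time_s: 37.85
position: [0.6118, 0.0462, 0.1547]
tool_rot: [[0.049, 0.999, -0.001], [0.999, -0.049, 0.0], [0.0, -0.001, -1.0]]
ft_force: [0.7, -1.0, -1.1]
grip_width: 0.0304
gripper_force: 25.1
```

Run:
```python
from h import *
im,W=cloud("scene");cv2.imwrite("pics/s9.png",cv2.resize(im[110:290,200:400],None,fx=3.2,fy=3.2,interpolation=2))
w=near(W,(.609,-.04),.03,.016,.045,.0026);print(len(w))
if len(w)>9: print("gold",fit(w,.021,.0165,.016,.024,True))
print(env.observe()["position"])
```

```text
110
gold (array([ 0.6109, -0.0407,  1.5672]), 110, np.float64(0.89))
[0.61184363 0.04614786 0.15472467]
```

View pics/s9.png

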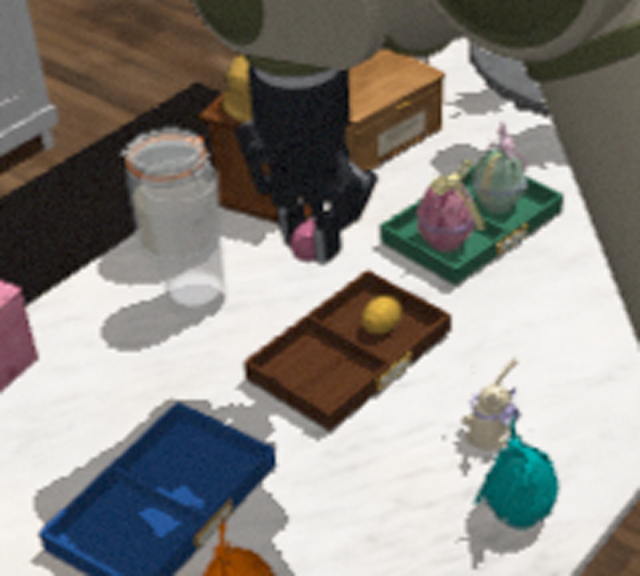

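Gold egg lies in the far wooden bay (382,315) and the pink egg is held over the near one. Descending.

Emit:
{"op": "arm_command", "data": {
  "turn": [
    [0,0,0],
    [0,0,0],
    [0,0,0],
    [0,0,0],
    [0,0,0],
    [0,0,0],
    [0,0,0],
    [0,0,0],
    [0,0,0],
    [0,0,0]
  ],
  "xyz": [
    [0,0,0.4],
    [0,0,0.6],
    [0,0,0.6],
    [0,0,0.5],
    [0,0,0.35],
    [0,0,0.15],
    [0,0,0.08],
    [0,0,0.06],
    [0,0,0.04],
    [0,0,0]
  ],
  "claw": [24,24,24,24,24,24,24,24,24,24]
}}

```text
time_s: 38.9
position: [0.6126, 0.0456, 0.0167]
tool_rot: [[0.053, 0.999, 0.001], [0.999, -0.053, -0.0], [-0.0, 0.001, -1.0]]
ft_force: [-1.1, -0.9, -0.4]
grip_width: 0.0303
gripper_force: 25.1
```

Emit:
{"op": "arm_command", "data": {
  "turn": [
    [0,0,0],
    [0,0,0],
    [0,0,0]
  ],
  "xyz": [
    [0,0,0.02],
    [0,0,0.02],
    [0,0,0]
  ],
  "claw": [24,24,24]
}}

```text
time_s: 39.2
position: [0.6125, 0.0456, 0.0144]
tool_rot: [[0.053, 0.999, 0.0], [0.999, -0.053, -0.0], [-0.0, 0.0, -1.0]]
ft_force: [0.2, 0.0, -0.4]
grip_width: 0.0303
gripper_force: 25.1
```

Emit:
{"op": "arm_command", "data": {
  "turn": [
    [0,0,0],
    [0,0,0],
    [0,0,0]
  ],
  "xyz": [
    [0,0,0.02],
    [0,0,0.01],
    [0,0,0]
  ],
  "claw": [24,24,24]
}}

```text
time_s: 39.5
position: [0.6126, 0.0456, 0.0135]
tool_rot: [[0.053, 0.999, 0.001], [0.999, -0.053, -0.0], [-0.0, 0.001, -1.0]]
ft_force: [-2.2, -0.4, 5.8]
grip_width: 0.0302
gripper_force: 25.5
```

Emit:
{"op": "arm_command", "data": {
  "turn": [
    [0,0,0],
    [0,0,0],
    [0,0,0],
    [0,0,0],
    [0,0,0],
    [0,0,0],
    [0,0,0],
    [0,0,0],
    [0,0,0],
    [0,0,0],
    [0,0,0]
  ],
  "xyz": [
    [0,0,-0.01],
    [0,0,0],
    [0,0,0],
    [0,0,0],
    [0,0,0],
    [0,0,-0.2],
    [0,0,-0.5],
    [0,0,-0.7],
    [0,0,-0.8],
    [0,0,-0.8],
    [0,0,0]
  ],
  "claw": [29,33,38,44,50,52,52,52,52,52,52]
}}

```text
time_s: 40.6
position: [0.6146, 0.0455, 0.17]
tool_rot: [[0.053, 0.999, 0.011], [0.999, -0.053, -0.001], [-0.001, 0.011, -1.0]]
ft_force: [-0.4, 0.4, -0.7]
grip_width: 0.0524
gripper_force: 0.0
```

Emit:
{"op": "arm_command", "data": {
  "turn": [
    [0,0,0],
    [0,0,0],
    [0,0,0],
    [0,0,0],
    [0,0,0],
    [0,0,0],
    [0,0,-1],
    [0,0,-1],
    [0,0,-1],
    [0,0,-0.8],
    [0,0,0]
  ],
  "xyz": [
    [-0.12,-0.4,0],
    [-0.18,-0.6,0],
    [-0.18,-0.6,0],
    [-0.18,-0.6,0],
    [-0.18,-0.6,0],
    [-0.08,-0.38,0],
    [0,0,0],
    [0,0,0],
    [0,0,0],
    [0,0,0],
    [0,0,0]
  ],
  "claw": [75,75,75,75,75,75,75,75,75,75,75]
}}

```text
time_s: 41.7
position: [0.4511, 0.0081, 0.1635]
tool_rot: [[-0.275, 0.961, 0.0], [0.961, 0.275, -0.0], [-0.0, 0.0, -1.0]]
ft_force: [0.5, 0.8, 0.8]
grip_width: 0.0748
gripper_force: 0.0
```

Run:
```python
from h import *
im,W=cloud("scene");cv2.imwrite("pics/s10.png",im)
for lo,hi in((.008,.042),(.052,.078)):
    w=near(W,(.452,.008),.034,lo,hi,.0026)
    if len(w)>5: rc=cv2.minAreaRect((w[:,:2]*1000).astype(np.float32));print(len(w),rc)
for k,c in dict(gold=(.61,-.04),pink=(.6125,.0455)).items():
    w=near(W,c,.03,.016,.045,.0026)
    if len(w)>9: print(k,len(w),fit(w,.021,.0165,.016,.024,True))
s=env.observe();print(s["position"],s["tool_rot"][:2])
```

```text
152 ((450.2817077636719, 10.566352844238281), (50.134681701660156, 36.63555145263672), 37.220741271972656)
54 ((449.9909362792969, 7.991662979125977), (19.476816177368164, 51.6068000793457), 14.055580139160156)
gold 110 (array([ 0.6108, -0.0409,  1.5458]), 110, np.float64(0.91))
pink 121 (array([0.6138, 0.0445, 1.7043]), 121, np.float64(0.81))
[0.45112095 0.008135   0.16344696] [[-2.73498828e-01  9.61872334e-01  6.57861221e-05]
 [ 9.61872334e-01  2.73498831e-01 -5.37957453e-05]]
```

Both foil eggs lie in place in the wooden tray. Now the hare.

Emit:
{"op": "arm_command", "data": {
  "turn": [
    [0,0,0],
    [0,0,0],
    [0,0,0],
    [0,0,0],
    [0,0,0],
    [0,0,0],
    [0,0,0],
    [0,0,0],
    [0,0,0],
    [0,0,0]
  ],
  "xyz": [
    [0,0,0.4],
    [0,0,0.5],
    [0,0,0.5],
    [0,0,0.4],
    [0,0,0.4],
    [0,0,0.3],
    [0,0,0.3],
    [0,0,0.14],
    [0,0,0.06],
    [0,0,0]
  ],
  "claw": [75,75,75,75,75,75,75,75,75,75]
}}

```text
time_s: 42.75
position: [0.4514, 0.0081, 0.0134]
tool_rot: [[-0.274, 0.962, 0.0], [0.962, 0.274, 0.0], [-0.0, 0.0, -1.0]]
ft_force: [0.2, 0.6, 0.2]
grip_width: 0.075
gripper_force: 0.0
```

Emit:
{"op": "arm_command", "data": {
  "turn": [
    [0,0,0],
    [0,0,0],
    [0,0,0],
    [0,0,0],
    [0,0,0],
    [0,0,0],
    [0,0,0],
    [0,0,0],
    [0,0,0],
    [0,0,0],
    [0,0,0],
    [0,0,0]
  ],
  "xyz": [
    [0,0,0],
    [0,0,0],
    [0,0,0],
    [0,0,0],
    [0,0,0],
    [0,0,0],
    [0,0,0],
    [0,0,0],
    [0,0,0],
    [0,0,0],
    [0,0,0],
    [0,0,0]
  ],
  "claw": [66,58,51,46,42,38,35,32,29,26,25,25]
}}

```text
time_s: 43.95
position: [0.4518, 0.0079, 0.0138]
tool_rot: [[-0.275, 0.961, 0.001], [0.961, 0.275, -0.001], [-0.001, 0.001, -1.0]]
ft_force: [0.2, -0.7, 6.6]
grip_width: 0.03
gripper_force: 25.9
```

Emit:
{"op": "arm_command", "data": {
  "turn": [
    [0,0,0],
    [0,0,0],
    [0,0,0],
    [0,0,0],
    [0,0,0],
    [0,0,0],
    [0,0,0]
  ],
  "xyz": [
    [0,0,-0.1],
    [0,0,-0.2],
    [0,0,-0.4],
    [0,0,-0.6],
    [0,0,-0.6],
    [0,0,-0.4],
    [0,0,0]
  ],
  "claw": [25,25,25,25,25,25,25],
  "squeeze": 30
}}

```text
time_s: 44.65
position: [0.452, 0.008, 0.1309]
tool_rot: [[-0.275, 0.961, 0.005], [0.961, 0.275, -0.001], [-0.002, 0.004, -1.0]]
ft_force: [-0.7, 0.3, -0.2]
grip_width: 0.0292
gripper_force: 31.3
```

Emit:
{"op": "arm_command", "data": {
  "turn": [
    [0,0,0],
    [0,0,0],
    [0,0,0],
    [0,0,0],
    [0,0,0],
    [0,0,0],
    [0,0,0],
    [0,0,0],
    [0,0,1],
    [0,0,1],
    [0,0,0.4],
    [0,0,0]
  ],
  "xyz": [
    [0.2,0.34,0],
    [0.36,0.6,0],
    [0.36,0.6,0],
    [0.36,0.6,0],
    [0.36,0.6,0],
    [0.36,0.6,0],
    [0.36,0.6,0],
    [0.22,0.42,0],
    [0,0,0],
    [0,0,0],
    [0,0,0],
    [0,0,0]
  ],
  "claw": [25,25,25,25,25,25,25,25,25,25,25,25]
}}

```text
time_s: 45.85
position: [0.6247, 0.192, 0.127]
tool_rot: [[-0.069, 0.998, -0.003], [0.998, 0.069, -0.0], [-0.0, -0.003, -1.0]]
ft_force: [0.3, 0.3, -1.1]
grip_width: 0.0291
gripper_force: 31.5
```

Run:
```python
from h import *
im,W=cloud("scene");cv2.imwrite("pics/s11.png",cv2.resize(im[110:300,190:390],None,fx=3.1,fy=3.1,interpolation=2))
hsv=cv2.cvtColor(im,cv2.COLOR_BGR2HSV).reshape(-1,3).astype(int);Wf=W.reshape(-1,3)+[0,0,.0026]
m=(np.hypot(Wf[:,0]-.62,Wf[:,1]-.237)<.13)&(Wf[:,2]>.02)&(Wf[:,2]<.032)&(hsv[:,1]>80)&(abs(hsv[:,0]-110)<15)
print(m.sum(),cv2.minAreaRect((Wf[m][:,:2]*1000).astype(np.float32)),env.observe()["position"])
```

```text
520 ((622.5494995117188, 235.80751037597656), (106.60627746582031, 172.85496520996094), 4.820561408996582) [0.62483275 0.19200884 0.12722636]
```

View pics/s11.png

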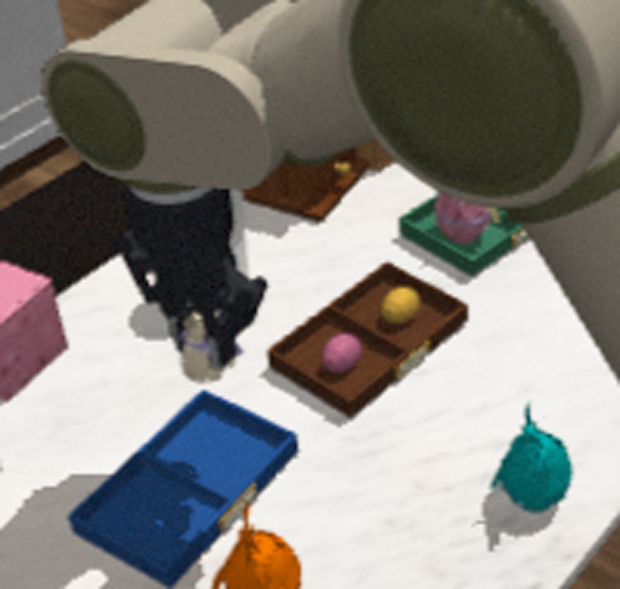

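The hare is held upright (crop 200,350) above the blue tray's right-hand bay. Descending.

Emit:
{"op": "arm_command", "data": {
  "turn": [
    [0,0,0],
    [0,0,0],
    [0,0,0],
    [0,0,0],
    [0,0,0],
    [0,0,0],
    [0,0,0],
    [0,0,0],
    [0,0,0]
  ],
  "xyz": [
    [0,0,0.4],
    [0,0,0.5],
    [0,0,0.4],
    [0,0,0.3],
    [0,0,0.2],
    [0,0,0.1],
    [0,0,0.08],
    [0,0,0.05],
    [0,0,0]
  ],
  "claw": [25,25,25,25,25,25,25,25,25]
}}

```text
time_s: 46.8
position: [0.6255, 0.1921, 0.027]
tool_rot: [[-0.069, 0.998, 0.0], [0.998, 0.069, 0.0], [0.0, 0.0, -1.0]]
ft_force: [-0.5, 0.1, -1.7]
grip_width: 0.0298
gripper_force: 31.5
```

Emit:
{"op": "arm_command", "data": {
  "turn": [
    [0,0,0],
    [0,0,0],
    [0,0,0]
  ],
  "xyz": [
    [0,0,0.02],
    [0,0,0.02],
    [0,0,0]
  ],
  "claw": [25,25,25]
}}

```text
time_s: 47.1
position: [0.6254, 0.1921, 0.0249]
tool_rot: [[-0.069, 0.998, 0.0], [0.998, 0.069, 0.0], [-0.0, 0.0, -1.0]]
ft_force: [-0.5, -0.1, -1.5]
grip_width: 0.0293
gripper_force: 31.5
```

Emit:
{"op": "arm_command", "data": {
  "turn": [
    [0,0,0],
    [0,0,0],
    [0,0,0]
  ],
  "xyz": [
    [0,0,0.03],
    [0,0,0.02],
    [0,0,0]
  ],
  "claw": [25,25,25]
}}

```text
time_s: 47.4
position: [0.6254, 0.1921, 0.0222]
tool_rot: [[-0.069, 0.998, -0.0], [0.998, 0.069, 0.0], [0.0, -0.0, -1.0]]
ft_force: [-0.3, 0.3, -0.6]
grip_width: 0.0298
gripper_force: 31.5
```

Emit:
{"op": "arm_command", "data": {
  "turn": [
    [0,0,0],
    [0,0,0],
    [0,0,0]
  ],
  "xyz": [
    [0,0,0.02],
    [0,0,0.01],
    [0,0,0]
  ],
  "claw": [25,25,25]
}}

```text
time_s: 47.7
position: [0.6255, 0.1921, 0.0219]
tool_rot: [[-0.069, 0.998, 0.001], [0.998, 0.069, -0.0], [-0.0, 0.001, -1.0]]
ft_force: [-3.0, -0.2, 7.1]
grip_width: 0.0297
gripper_force: 33.0
```

Emit:
{"op": "arm_command", "data": {
  "turn": [
    [0,0,0],
    [0,0,0],
    [0,0,0],
    [0,0,0],
    [0,0,0],
    [0,0,0],
    [0,0,0],
    [0,0,0],
    [0,0,0],
    [0,0,0],
    [0,0,0],
    [0,0,0]
  ],
  "xyz": [
    [0,0,-0.01],
    [0,0,-0.01],
    [0,0,0],
    [0,0,0],
    [0,0,0],
    [0,0,0],
    [0,0,-0.1],
    [0,0,-0.3],
    [0,0,-0.6],
    [0,0,-0.8],
    [0,0,-0.8],
    [0,0,-0.4]
  ],
  "claw": [28,32,37,43,50,56,56,56,56,56,56,56]
}}

```text
time_s: 48.9
position: [0.6263, 0.1922, 0.1763]
tool_rot: [[-0.069, 0.998, 0.006], [0.998, 0.069, 0.001], [0.0, 0.006, -1.0]]
ft_force: [1.0, -0.6, 0.1]
grip_width: 0.0554
gripper_force: 0.0
```

Emit:
{"op": "arm_command", "data": {
  "turn": [
    [0,0,0],
    [0,0,0],
    [0,0,0],
    [0,0,0],
    [0,0,0],
    [0,0,0],
    [0,0,0],
    [0,0,0],
    [0,0,0],
    [0,0,0]
  ],
  "xyz": [
    [-0.2,-0.3,-0.2],
    [-0.4,-0.6,0],
    [-0.5,-0.6,0],
    [-0.5,-0.6,0],
    [-0.5,-0.6,0],
    [-0.5,-0.6,0],
    [-0.5,-0.3,0],
    [-0.3,0,0],
    [0,0,0],
    [0,0,0]
  ],
  "claw": [56,56,56,56,56,56,56,56,56,56]
}}

```text
time_s: 49.9
position: [0.4577, 0.0102, 0.1821]
tool_rot: [[-0.068, 0.998, 0.0], [0.998, 0.068, 0.0], [0.0, 0.0, -1.0]]
ft_force: [0.5, -0.2, 0.9]
grip_width: 0.0558
gripper_force: 0.0
```

Run:
```python
from h import *
im,W=cloud("scene");cv2.imwrite("pics/s12.png",cv2.resize(im[100:340,200:480],None,fx=2.5,fy=2.5,interpolation=2))
w=near(W,(.6255,.192),.036,.012,.1,.0026);print("hare",len(w),w.min(0).round(3),w.max(0).round(3))
w=near(W,(.6255,.192),.036,.06,.09,.0026);print(cv2.minAreaRect((w[:,:2]*1000).astype(np.float32)))
for k,c in dict(gold=(.61,-.04),pink=(.6125,.0455)).items():
    w=near(W,c,.03,.016,.045,.0026)
    if len(w)>9: print(k,len(w),fit(w,.021,.0165,.016,.024,True),w[:,2].max())
s=env.observe();print(s["position"],s["ft_force"],s["time_s"])
```

```text
hare 299 [0.597 0.156 0.012] [0.646 0.216 0.091]
((618.3028564453125, 194.83946228027344), (37.00213623046875, 47.16002655029297), 24.23028564453125)
gold 110 (array([ 0.6109, -0.0414, -1.5123]), 110, np.float64(0.91)) 0.04196269589801757
pink 122 (array([0.6138, 0.0449, 1.6371]), 122, np.float64(1.09)) 0.042087085511534075
[0.45768194 0.01055285 0.18196168] [ 1.20338543 -0.02534129 -0.99973986] 49.95
```

View pics/s12.png

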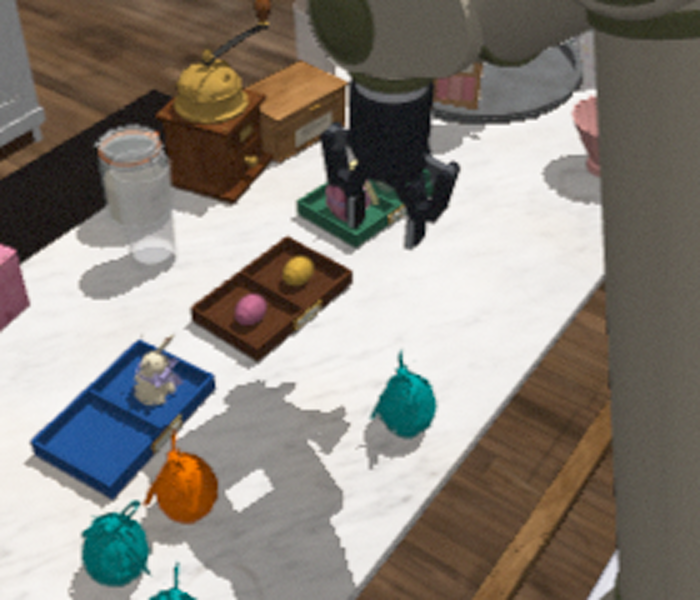

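All five sweets are in their bays: hare upright at (153,380), pink at (250,310), gold at (298,270), and the tin eggs in the green tray partly behind the gripper. The glass and dripper haven't moved, and the gripper is touching nothing. Handing in.

```bash
python3 -c "
from rig import env
print(env.close_job())"
```

```text
the job is handed in; nothing more can be done
None
```

I handed the job in at about 50 s: both tin eggs stand in the green tray, both foil eggs lie in the wooden tray, the hare stands in the blue tray, and I never touched the glass or the pink dripper.

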